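# Move the cured grout bars from lidded dishes to the dryer and switch it on

## Task

Go round all the lidded dishes from the robot's left to its right and raise every lid edge-first by its fin, tipping it up by about a finger's breadth while the opposite edge still rests on the dish for a moment; where there is a hardened grout bar inside, take the lid off low over the bench and lay the bar flat on the drying unit's metal plate; set every lid back centred and seated on its own dish. When all the bars lie on the plate and all the lids are back, turn the drying unit's knob clockwise until it clicks past its detent to the stop. Leave the dishes upright and the other things on the bench alone.

Things in the scene. Friction and masses are not known exactly. Their poses are not given: they have to be found in the camera images.
- dishA: the leftmost (largest y) place's shallow round grey dish, loose, 100 mm outside and 94 mm inside diameter, 32 mm high, floor 4 mm thick, 0.4 kg; origin at the centre of its underside, z up
- lidA: pale frosted lid of dishA, 80 g, 122 mm wide: flat plate 10 to 14 mm above the origin, flared skirt down to 0, 3-4 mm play round the dish. Origin on the axis at the skirt's lower edge; seated, it is 22 mm above dishA's origin. Grey fin on top at the lid's -x side, roughly towards the robot: 24 (x) x 10 (y, pinch here) mm, 14 to 36 mm up, middle 42 mm from the axis. z up; lay it skirt down
- lidA_far (a point): point on the underside of lidA's plate at the edge opposite the fin (lid's x = +54 mm, z = +10 mm); the lid tips up about this edge
- barA: hardened grout test bar that lies in dishA (None if that dish is empty), loose, 70 (its x) x 28 (y) x 24 mm (z), 90 g, origin at the centre of its underside; grip it across its 28 mm width. It lies on the dish's floor near the middle, at any angle
- barA_center (a point): middle of barA, 12 mm above its origin
- dishB: the middle place's shallow round grey dish, loose, 100 mm outside and 94 mm inside diameter, 32 mm high, floor 4 mm thick, 0.4 kg; origin at the centre of its underside, z up
- lidB: pale frosted lid of dishB, 80 g, 122 mm wide: flat plate 10 to 14 mm above the origin, flared skirt down to 0, 3-4 mm play round the dish. Origin on the axis at the skirt's lower edge; seated, it is 22 mm above dishB's origin. Grey fin on top at the lid's -x side, roughly towards the robot: 24 (x) x 10 (y, pinch here) mm, 14 to 36 mm up, middle 42 mm from the axis. z up; lay it skirt down
- lidB_far (a point): point on the underside of lidB's plate at the edge opposite the fin (lid's x = +54 mm, z = +10 mm); the lid tips up about this edge
- barB: hardened grout test bar that lies in dishB (None if that dish is empty), loose, 70 (its x) x 28 (y) x 24 mm (z), 90 g, origin at the centre of its underside; grip it across its 28 mm width. It lies on the dish's floor near the middle, at any angle
- barB_center (a point): middle of barB, 12 mm above its origin
- dishC: the rightmost (smallest y) place's shallow round grey dish, loose, 100 mm outside and 94 mm inside diameter, 32 mm high, floor 4 mm thick, 0.4 kg; origin at the centre of its underside, z up
- lidC: pale frosted lid of dishC, 80 g, 122 mm wide: flat plate 10 to 14 mm above the origin, flared skirt down to 0, 3-4 mm play round the dish. Origin on the axis at the skirt's lower edge; seated, it is 22 mm above dishC's origin. Grey fin on top at the lid's -x side, roughly towards the robot: 24 (x) x 10 (y, pinch here) mm, 14 to 36 mm up, middle 42 mm from the axis. z up; lay it skirt down
- lidC_far (a point): point on the underside of lidC's plate at the edge opposite the fin (lid's x = +54 mm, z = +10 mm); the lid tips up about this edge
- barC: hardened grout test bar that lies in dishC (None if that dish is empty), loose, 70 (its x) x 28 (y) x 24 mm (z), 90 g, origin at the centre of its underside; grip it across its 28 mm width. It lies on the dish's floor near the middle, at any angle
- barC_center (a point): middle of barC, 12 mm above its origin
- dryer: grey drying unit fixed to the bench, 270 (x) x 170 (y) mm, deck 45 mm high. Origin at the centre of its underside. On the deck lies the bare aluminium drying plate, 180 (unit's x) x 120 (y) mm, top face 51 mm above the origin, its centre at unit x = +40 mm, y = 0; the knob is in front of it at x = -92 mm, y = 0
- knob_grip (a point): point on the knob's vertical axis at the height to grip its bar: the knob's grip is an upright bar that lies along the unit's x axis at joint value 0 and is 14 mm thick, 49 mm long, from 25 mm below to 7 mm above this point; pinch it across from above
- knob (a joint): the knob's angle, 0 (off) to 1.2 rad (on, end stop), growing clockwise seen from above. A sprung detent (about 0.12 N m) holds it at 0 or at 1.2: before 0.6 rad it springs back, beyond it it clicks over to 1.2
- mat: cork mat fixed on the bench, 150 x 150 x 4 mm, kept free as a place to lay a lid down; origin at the centre of its underside
- cupwheel: steel grinding cup wheel, 90 mm across, 36 mm high, loose bystander; origin under its middle
- rubstone: grey rubbing stone 100 (x) x 50 x 25 mm, loose bystander; origin under its middle
- scraper: scraper lying on the bench (handle towards its -x), loose bystander; origin under its middle
Things that resemble listed ones, but are neither listed nor needed, are in the scene too. What is shaped like the lidC but blue, pink or purple is not meant.

How it is judged:
By the outcome, as a careful person would: the job done as asked, in the order asked, and still so for the second after the job is handed in, with the robot touching nothing.
Of barA, barB, barC only 2 to 3 are there at a start; the rules pass over those that are not, and their reading is None.
At some moment in a run one of dishA, dishB, dishC may be knocked a few centimetres aside while the robot is not near it.
Once in a run the grip may slacken for a moment while it holds something.
It also fails if it takes over 210 s, if anything falls off the work surface, if the arm or the gripper's body presses on something with over 40 N, if the wrist force passes 120 N, or if a joint passes its speed limit or range.

## Robot

A 6-joint arm with a two-finger parallel gripper is mounted at the origin on the work surface. World frame = base frame: x ahead of the robot, y to its left, z up, the work surface at z = 0. Lengths are in m, angles in rad, forces in N, time in s.
With the tool pointing down it reaches from about 0.35 to 0.95 m from the base axis. Payload 17.4 kg.
Tool frame: the origin (TCP) lies on the front face of the gripper's body, between the roots of the fingers; the fingertips stand 84 mm ahead of it and the grasp point (between the pads) lies 65 mm ahead of it; z points along the fingers, y is the direction in which the jaws open and shut (so a half turn about z gives the same grasp; the last joint's range is limited). The gripper opens to 93 mm and grips with 3 to 60 N. Pads are 15 mm wide; open, the fingers measure 128 mm over their backs; the gripper's body (75 mm by 188 mm) begins 65 mm behind the grasp point.
Start: joints at [1.118, 0.116, 1.442, -0, 1.584, -0.038], TCP at [0.272, 0.618, 0.303] pointing down, gripper open.
Joint ranges: [-2.83, 2.83], [-0.83, 2.19], [0.07, 2.5], [-1.14, 4.28], [0.01, 3], [-2.97, 2.97]. Speed limits (rad/s): [1.89, 1.89, 2.22, 3.14, 3.14, 3.14].

## Interface

Orientations are given as a unit quaternion [x, y, z, w].
In Python, from rig import r gives the robot as it stands.
- The arm moves only by the shell command python3 -m handwheel 'ROWS' [OPENING] [FORCE]. ROWS is JSON, a list of rows, each an object with "xyz": the shift along the tool's x, y, z in cm, a list of three; "dr": the turn, a rotation vector about the tool's x, y, z in rad, a list of three. In form: [{"xyz": [x, y, z], "dr": [wx, wy, wz]}, ...]. A call has 1 to 10 rows; each row shifts and turns the commanded pose from where the row before left it, along the tool's axes as they then stand; what a row does not reach is not made up. A row lasts 1/10 s, in which the tool goes at most 50 mm and 8.59 degrees, less where a joint would pass 70% of its speed; a pose out of reach is approached as far as the arm can. A call is refused whole if a number of a shift passes 5 or a number of a turn 0.15, either way. A call with a gripper value outside its range is refused whole. OPENING is the finger opening in cm, from 0 to 9.3, set as the call begins (- or left out, the last holds). The fingers move at their own pace and stop on an object; FORCE is the grip in N (left out, the last holds). Time passes only in rows, so rows that do not move let the fingers close. It gives the time, the measured TCP pose, the force and the opening at its end, in the units of the state.
- r.get_state(): the state, without advancing time (a new reading comes with each control period).
- r.snapshot(name): name is "side" or "top" or "wrist"; returns a dict with "pixels" (480x640x3 uint8, red, green, blue), "fx", "fy", "cx", "cy" (pixels), "camera_from_world" (4x4, takes a point from world to camera coordinates). Camera axes: x right, y down, z forward; pixel columns grow to the right and rows downward; lengths in m; the calibration is good to about 2 mm. The wrist camera is an equidistant fisheye: a pixel r from the principal point sees the ray r / f radians off the axis. A picture is of the moment at which its call begins. There is no depth.
- r.sign_off(): hands the job in, once; it reports no verdict.
The state is a dict: "time_s": time; "qpos": joint angles; "joint_vel": joint speeds; "joint_efforts": joint torques, N m; "eef_pos": TCP position; "eef_rot": TCP orientation; "force": force on the tool from outside, world axes, zero at the start; "wrist_torque": the same for the moment, N m; "finger_gap": opening from 0.0 (shut) to 1.0 (fully open).
Only numpy, scipy, OpenCV 4.12 (cv2) and the standard library are available. Lean on these libraries where they do the work, as an engineer would, in place of code of your own. Each camera call takes 0.05 s, during which the arm holds its last target.

## Working session

There is one attempt and no reset: what is moved stays moved. The work goes in short steps, Python scripts to look and compute and a shell command to move; the robot and the scene stay as the last step left them, time stands still between calls to the robot, and variables do not carry over. Pictures are saved under pics/ and viewed, and the job is handed in when it is done.

```bash
ls; mkdir -p pics
python3 - <<'E'
from rig import r
import cv2,numpy as np
s=r.get_state();print(s)
for n in ["side","top","wrist"]:
    d=r.snapshot(n);cv2.imwrite(f"pics/{n}0.png",d["pixels"][:,:,::-1]);print(n,d["fx"],d["fy"],d["cx"],d["cy"]);print(np.round(d["camera_from_world"],3).tolist())
E
```

```text
pics
{'time_s': 0.0, 'qpos': array([ 1.11821801e+00,  1.16469321e-01,  1.44226852e+00, -1.00179058e-06,
        1.58399658e+00, -3.77832842e-02]), 'joint_vel': array([ 6.39698985e-04, -7.39865021e-04,  8.40120313e-04,  1.45968162e-03,
       -1.01361276e-03, -6.61350879e-05]), 'joint_efforts': array([ 6.06910864e-03, -7.21270680e+01, -6.22589350e+01,  7.82849779e-02,
        2.42128735e-02, -9.35924891e-05]), 'eef_pos': array([0.27197612, 0.61766037, 0.30201434]), 'eef_rot': array([ 2.05913861e-01,  9.78569955e-01, -5.53932301e-04, -1.38085754e-04]), 'force': array([ 0.63209129, -0.33781142, -0.05424675]), 'wrist_torque': array([-0.02621303, -0.01866955, -0.01725566]), 'finger_gap': 1.0008864270207118}
side 542.7505825628914 542.7505825628914 317.7401528615877 234.81768781741008
[[-0.988, -0.152, -0.009, 0.515], [-0.07, 0.504, -0.861, 0.114], [0.136, -0.85, -0.509, 1.179], [0.0, 0.0, 0.0, 1.0]]
top 542.2153795962832 542.2153795962832 312.1020970147975 245.0490654313712
[[0.021, -1.0, 0.005, 0.011], [-0.988, -0.021, -0.151, 0.512], [0.151, -0.002, -0.988, 1.263], [0.0, 0.0, 0.0, 1.0]]
wrist 371.64829954431775 371.64829954431775 316.7402736709973 236.20511438378648
[[0.403, 0.915, -0.002, -0.676], [0.883, -0.388, 0.264, -0.03], [0.241, -0.108, -0.964, 0.392], [0.0, 0.0, 0.0, 1.0]]
```

View pics/side0.png

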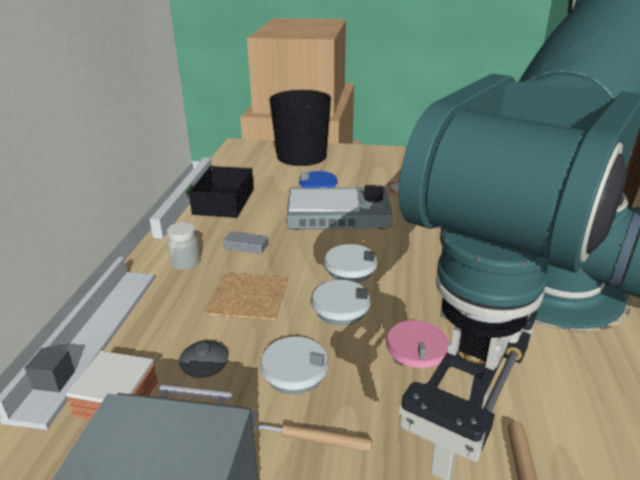

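View pics/top0.png

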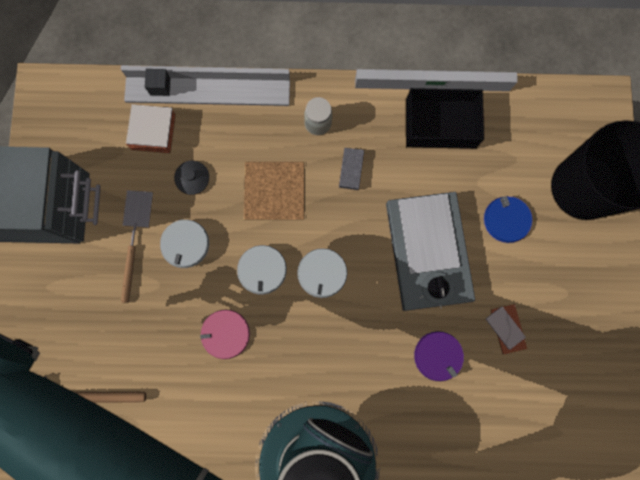

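View pics/wrist0.png

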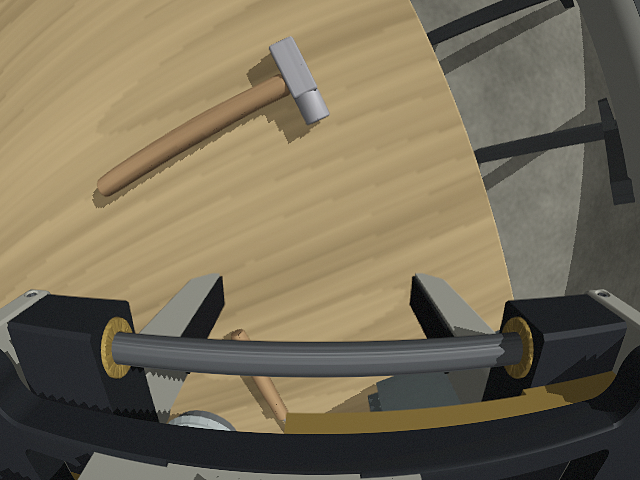

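The side view shows a pale lid at (295,363), a second at (341,300) and a third at (350,261). In the top view these are (184,243), (261,270) and (322,274). The pink (225,334), purple (439,356) and blue (508,220) lids are lookalikes. I take the three pale ones as lidA, B and C, left to right. The dryer is at (430,250) with its knob at (438,287), and the mat is at (275,190). I'll enlarge and measure these next.

```bash
cat > h.py <<'E'
import cv2,numpy as np
from rig import r
from scipy.spatial.transform import Rotation as Rot
def snap(n,save=None):
    d=r.snapshot(n);d["name"]=n
    if save: cv2.imwrite(f"pics/{save}.png",d["pixels"][:,:,::-1])
    return d
def ray(d,uv):
    u=(uv[0]-d["cx"])/d["fx"];v=(uv[1]-d["cy"])/d["fy"]
    if d["name"]=="wrist":
        t=np.hypot(u,v);k=np.sin(t)/max(t,1e-9);c=np.array([u*k,v*k,np.cos(t)])
    else: c=np.array([u,v,1.])
    M=np.array(d["camera_from_world"]);R=M[:3,:3];o=-R.T@M[:3,3];return o,R.T@c
def plane(d,uv,z):
    o,w=ray(d,uv);return (o+w*(z-o[2])/w[2])
def proj(d,p):
    M=np.array(d["camera_from_world"]);c=M[:3,:3]@np.array(p)+M[:3,3]
    if d["name"]=="wrist":
        t=np.arctan2(np.hypot(c[0],c[1]),c[2]);q=np.hypot(c[0],c[1]);return np.array([d["cx"]+d["fx"]*t*c[0]/q,d["cy"]+d["fy"]*t*c[1]/q])
    return np.array([d["cx"]+d["fx"]*c[0]/c[2],d["cy"]+d["fy"]*c[1]/c[2]])
def contours(m,amin):
    cs,_=cv2.findContours(m.astype(np.uint8),cv2.RETR_EXTERNAL,cv2.CHAIN_APPROX_NONE)
    return [c for c in cs if cv2.contourArea(c)>amin]
def crop(d,x0,y0,x1,y1,s,save):
    im=d["pixels"][y0:y1,x0:x1,::-1];cv2.imwrite(f"pics/{save}.png",cv2.resize(im,None,fx=s,fy=s,interpolation=cv2.INTER_CUBIC))
def tool():
    s=r.get_state();R=Rot.from_quat(s["eef_rot"]).as_matrix();return s["eef_pos"],R,s
def go(target,yawy=None):
    """print world delta in tool axes (cm)"""
    p,R,s=tool();print("tool delta cm",np.round(R.T@(np.array(target)-p)*100,2))
E
python3 - <<'E'
from h import *
d=snap("top")
crop(d,120,140,480,400,2,"crop1")
hsv=cv2.cvtColor(d["pixels"],cv2.COLOR_RGB2HSV)
for u,v in [(184,243),(261,262),(322,268),(261,285),(430,230),(275,190),(351,168)]: print((u,v),d["pixels"][v,u],hsv[v,u])
E
```

```text
(184, 243) [153 159 160] [ 94  11 160]
(261, 262) [158 163 165] [ 99  11 165]
(322, 268) [159 163 164] [ 96   8 164]
(261, 285) [56 56 57] [120   4  57]
(430, 230) [162 159 162] [150   5 162]
(275, 190) [135 101  70] [ 14 123 135]
(351, 168) [92 91 94] [130   8  94]
```

View pics/crop1.png

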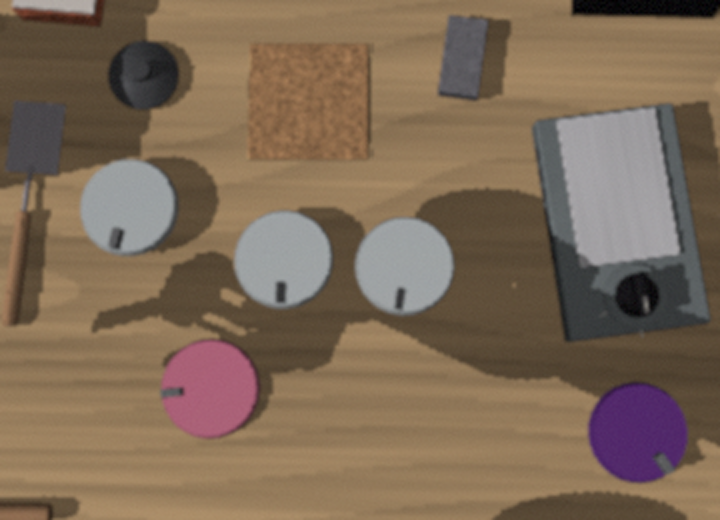

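The crop confirms three pale lids with grey fins towards the robot. In the full image the fins sit at about (179,259), (261,285) and (321,289). The pink and purple lids are clearly separate.

```bash
cat > meas.py <<'E'
from h import *
def lids(d,boxes):
    """pale lid: ellipse of mask -> centre; dark fin inside"""
    hsv=cv2.cvtColor(d["pixels"],cv2.COLOR_RGB2HSV)
    m=((hsv[...,1]<40)&(hsv[...,2]>110)).astype(np.uint8)
    out=[]
    for c in contours(m,1200):
        (u,v),ax,an=cv2.fitEllipse(cv2.convexHull(c))
        out.append((u,v,ax,an,c))
    return out
def fin(d,uv,rad):
    g=d["pixels"].max(2);hsv=cv2.cvtColor(d["pixels"],cv2.COLOR_RGB2HSV)
    disk=np.zeros(g.shape,np.uint8);cv2.circle(disk,(int(uv[0]),int(uv[1])),int(rad),1,-1)
    m=((g<110)&(disk>0))
    cs=contours(m,15)
    return [(cv2.minAreaRect(c),cv2.contourArea(c)) for c in cs]
E
python3 - <<'E'
from meas import *
d=snap("top")
for u,v,ax,an,c in lids(d,None):
    if 150<u<350 and 220<v<320:
        P=plane(d,(u,v),.026);print("lid",np.round((u,v),1),np.round(ax,1),np.round(P,4))
        for rc,a in fin(d,(u,v),21):
            F=plane(d,rc[0],.058);F2=plane(d,rc[0],.047);print("  fin",np.round(rc[0],1),np.round(rc[1],1),a,np.round(F,4),np.round(F2,4),"dist/ang",np.hypot(*(F2-P)[:2]),np.degrees(np.arctan2(*(P-F2)[1::-1])))
s=snap("side")
for u,v,ax,an,c in lids(s,None):
    if 250<u<400 and 230<v<400:print("side",np.round((u,v),1),np.round(ax,1),np.round(plane(s,(u,v),.03),4))
# plate, mat
hsv=cv2.cvtColor(d["pixels"],cv2.COLOR_RGB2HSV)
for c in contours((hsv[...,1]<30)&(hsv[...,2]>120),1500):
    rc=cv2.minAreaRect(c);print(np.round(rc[0]),rc[1])
    if 400<rc[0][0]<470: print("plate",[np.round(plane(d,q,.051),4) for q in cv2.boxPoints(rc)],np.round(plane(d,rc[0],.051),4),rc[2])
m=cv2.morphologyEx(((hsv[...,1]>110)&(hsv[...,0]<16)).astype(np.uint8),cv2.MORPH_OPEN,np.ones((5,5)))
for c in contours(m,1000):
    rc=cv2.minAreaRect(c);print("mat?",rc,np.round(plane(d,rc[0],.004),4))
w=snap("wrist");M=w["camera_from_world"];M=np.array(M);p,R,_=tool()
print("cam in tool",R.T@(-M[:3,:3].T@M[:3,3]-p),"axis",R.T@M[2,:3])
E
```

```text
lid [321.5 272.4] [47.9 49.3] [ 0.4476 -0.0026  0.026 ]
  fin [319.7 288. ] [3.6 8.4] 22.0 [0.4077 0.0016 0.058 ] [0.4085 0.0014 0.047 ] dist/ang 0.0393329560857776 -5.839591011194541
lid [260.7 269.1] [47.1 49.2] [0.4526 0.1438 0.026 ]
  fin [260.  285.5] [9. 4.] 32.0 [0.4106 0.1412 0.058 ] [0.4115 0.1422 0.047 ] dist/ang 0.04119520004135993 2.2654451998715595
lid [183.1 242.9] [45.6 48.6] [0.5123 0.3341 0.026 ]
  fin [178.2 258.1] [5.4 8.2] 35.0 [0.4712 0.336  0.058 ] [0.4726 0.3387 0.047 ] dist/ang 0.03999678695862452 -6.635393067386728
side [294.2 364.5] [58.8 67.8] [0.509  0.3427 0.03  ]
side [344.9 283.6] [66.1 86.3] [0.4483 0.0922 0.03  ]
[322. 272.] (47.0, 47.0)
[260. 269.] (46.0, 47.0)
[183. 243.] (44.547725677490234, 47.37614822387695)
[428. 233.] (76.2137222290039, 51.103736877441406)
plate [array([ 0.6256, -0.1817,  0.051 ]), array([ 0.648 , -0.3039,  0.051 ]), array([ 0.4654, -0.3289,  0.051 ]), array([ 0.444 , -0.2092,  0.051 ])] [ 0.5448 -0.256   0.051 ] 81.02737426757812
[207.  90.] (163.19424438476562, 24.29213523864746)
mat? ((273.5, 190.5), (57.0, 59.0), 90.0) [0.6533 0.1207 0.004 ]
cam in tool [ 0.07410118  0.00148038 -0.08241579] axis [-0.26439209 -0.00104929  0.96441471]
```

The lid centres are about A (0.512,0.336), B (0.452,0.144) and C (0.448,-0.002), and the mat is at (0.653,0.121). The plate is at (0.545,-0.256), yaw about 8°. Next I'll turn the tool to lid A's yaw and hover over its fin for a closer look.

```bash
python3 -m handwheel '[{"xyz":[0,0,0],"dr":[0,0,-0.1]},{"xyz":[0,0,0],"dr":[0,0,-0.1]},{"xyz":[0,0,0],"dr":[0,0,-0.1]},{"xyz":[0,0,0],"dr":[0,0,0]}]' 4; python3 -c "
from h import *
go((.45,.338,.25))"
```

```text
time_s: 0.75
eef_pos: [0.272, 0.6178, 0.3027]
eef_rot: [0.056, 0.998, -0.0, -0.0]
force: [-0.8, 0.5, -0.1]
finger_gap: 0.703
tool delta cm [-20.84 -25.79   5.27]
```

```bash
python3 -m handwheel '[{"xyz":[-3,-3.6,0.7],"dr":[0,0,0]},{"xyz":[-3,-3.6,0.7],"dr":[0,0,0]},{"xyz":[-3,-3.6,0.7],"dr":[0,0,0]},{"xyz":[-3,-3.6,0.7],"dr":[0,0,0]},{"xyz":[-3,-3.6,0.7],"dr":[0,0,0]},{"xyz":[-3,-3.6,0.7],"dr":[0,0,0]},{"xyz":[-2.8,-4.2,1],"dr":[0,0,0]},{"xyz":[0,0,0],"dr":[0,0,0]},{"xyz":[0,0,0],"dr":[0,0,0]}]' 4; python3 -c "
from h import *
d=snap('wrist','w1')
d=snap('top','t1')"
```

```text
time_s: 1.65
eef_pos: [0.4489, 0.3382, 0.2511]
eef_rot: [0.06, 0.998, 0.0, -0.0]
force: [-0.7, 1.3, 0.1]
finger_gap: 0.43
```

View pics/w1.png

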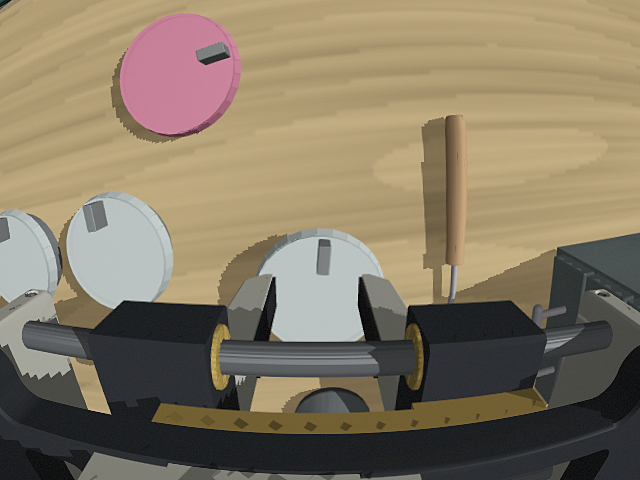

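The wrist view shows lidA's fin at about (324,256), with the lid centred near (320,290). B's fin is at (95,216). I'll measure the fin edges.

Run:
```python
from h import *
d=snap("wrist");crop(d,285,225,365,285,8,"w1c")
```

```text
(no output)
```

View pics/w1c.png

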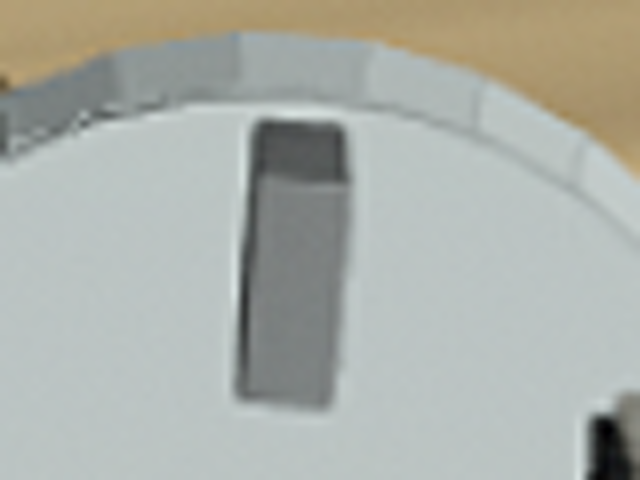

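```bash
cat >> h.py <<'E'
def finfit(d,corn,z=.058):
    """corners of fin's top face: near-left, near-right, far-right, far-left (pixels)"""
    P=np.array([plane(d,c,z)[:2] for c in corn]);c=P.mean(0)
    v=(P[2]+P[3]-P[0]-P[1]);a=np.arctan2(v[1],v[0])
    print("fin centre",np.round(c,4),"yaw deg",np.degrees(a),"len",np.linalg.norm(v)/2,"wid",np.linalg.norm(P[0]+P[3]-P[1]-P[2])/2,"lid axis",np.round(c+.042*np.array([np.cos(a),np.sin(a)]),4))
    return c,a
E
python3 - <<'E'
from h import *
d=snap("wrist")
c=[(285+x/8,225+y/8) for x,y in [(258,174),(348,184),(332,407),(243,402)]]
finfit(d,c)
p,R,s=tool();print(p,np.degrees(np.arctan2(R[1,1],R[0,1])),s["qpos"])
go((*finfit(d,c)[0],.20))
E
```

```text
fin centre [0.4712 0.3428] yaw deg -10.063286136382267 len 0.023525598918089075 wid 0.008832281650676163 lid axis [0.5126 0.3355]
[0.44795941 0.33999236 0.25130999] 83.46464421612671 [ 6.03818389e-01 -1.11870232e-01  1.75311230e+00  1.19172534e-04
  1.49998335e+00 -8.52922838e-01]
fin centre [0.4712 0.3428] yaw deg -10.063286136382267 len 0.023525598918089075 wid 0.008832281650676163 lid axis [0.5126 0.3355]
tool delta cm [-2.28  0.54  5.13]
```

```bash
python3 -m handwheel '[{"xyz":[-2.3,0.5,0],"dr":[0,0,0.05]},{"xyz":[0,0,3],"dr":[0,0,0]},{"xyz":[0,0,3],"dr":[0,0,0]},{"xyz":[0,0,3],"dr":[0,0,0]},{"xyz":[0,0,0],"dr":[0,0,0]},{"xyz":[0,0,0],"dr":[0,0,0]}]' 4
python3 - <<'E'
from h import *
d=snap("wrist","w2");go((.4712,.3428,.124))
E
```

```text
time_s: 2.45
eef_pos: [0.4717, 0.342, 0.1618]
eef_rot: [0.082, 0.997, -0.0, -0.0]
force: [-0.5, -0.5, 0.0]
finger_gap: 0.432
tool delta cm [0.1  0.05 3.87]
```

View pics/w2.png

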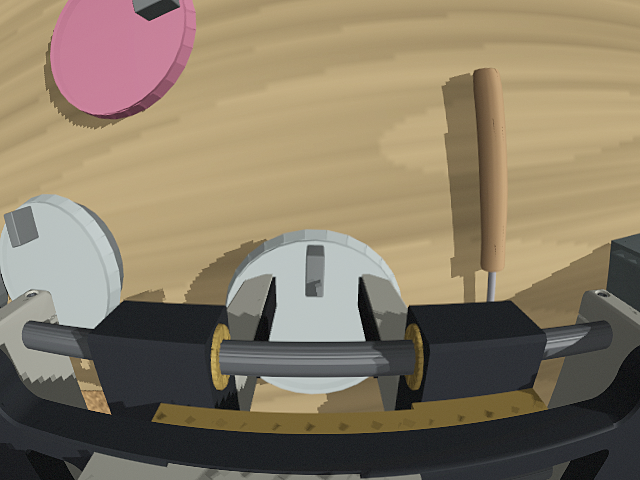

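```bash
python3 -m handwheel '[{"xyz":[0,0,2],"dr":[0,0,0]},{"xyz":[0,0,1.8],"dr":[0,0,0]},{"xyz":[0,0,0],"dr":[0,0,0]},{"xyz":[0,0,0],"dr":[0,0,0]}]' 4; python3 -m handwheel '[{"xyz":[0,0,0],"dr":[0,0,0]},{"xyz":[0,0,0],"dr":[0,0,0]},{"xyz":[0,0,0],"dr":[0,0,0]},{"xyz":[0,0,0],"dr":[0,0,0]},{"xyz":[0,0,0],"dr":[0,0,0]}]' 0 30
```

```text
time_s: 2.9
eef_pos: [0.4723, 0.3417, 0.1248]
eef_rot: [0.082, 0.997, 0.0, 0.001]
force: [-0.3, 0.9, -0.2]
finger_gap: 0.431
time_s: 3.4
eef_pos: [0.472, 0.3413, 0.1233]
eef_rot: [0.082, 0.997, 0.0, 0.0]
force: [-0.3, -0.6, 3.2]
finger_gap: 0.102
```

```bash
python3 -m handwheel '[{"xyz":[-0.21,0,-0.21],"dr":[0,0.0225,0]},{"xyz":[-0.21,0,-0.21],"dr":[0,0.0225,0]},{"xyz":[-0.21,0,-0.21],"dr":[0,0.0225,0]},{"xyz":[-0.21,0,-0.21],"dr":[0,0.0225,0]},{"xyz":[-0.21,0,-0.21],"dr":[0,0.0225,0]},{"xyz":[-0.21,0,-0.21],"dr":[0,0.0225,0]},{"xyz":[-0.21,0,-0.21],"dr":[0,0.0225,0]},{"xyz":[-0.21,0,-0.21],"dr":[0,0.0225,0]},{"xyz":[0,0,0],"dr":[0,0,0]},{"xyz":[0,0,0],"dr":[0,0,0]}]'
python3 - <<'E'
from h import *
d=snap("wrist","w3");d=snap("side","s3");crop(d,220,310,380,430,5,"s3c")
E
```

```text
time_s: 4.4
eef_pos: [0.4898, 0.3382, 0.1383]
eef_rot: [0.082, 0.993, 0.007, -0.09]
force: [-0.3, -0.5, -1.4]
finger_gap: 0.104
```

View pics/w3.png

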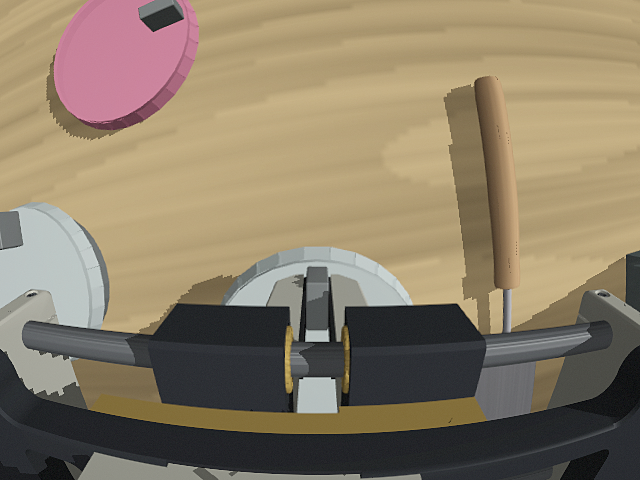

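View pics/s3c.png

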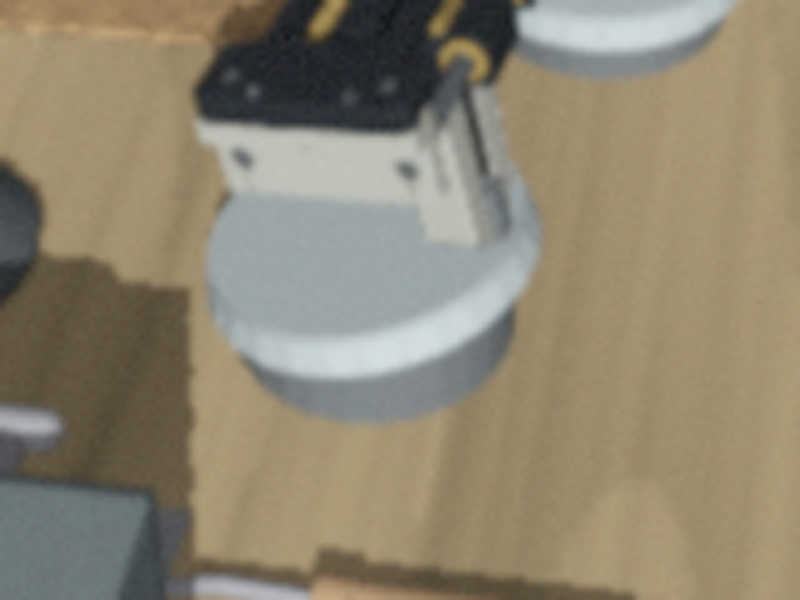

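Lid A is tipped about 17–20 mm with its far edge still on the dish (side crop). The wrist view can't see under it, so I'll level it about 17 mm up and carry it low towards the mat.

```bash
python3 -m handwheel '[{"xyz":[0.2,0,-0.17],"dr":[0,-0.03,0]},{"xyz":[0.2,0,-0.17],"dr":[0,-0.03,0]},{"xyz":[0.2,0,-0.17],"dr":[0,-0.03,0]},{"xyz":[0.2,0,-0.17],"dr":[0,-0.03,0]},{"xyz":[0.2,0,-0.17],"dr":[0,-0.03,0]},{"xyz":[0.2,0,-0.17],"dr":[0,-0.03,0]},{"xyz":[0,0,0],"dr":[0,0,0]},{"xyz":[0,0,0],"dr":[0,0,0]}]'
python3 - <<'E'
from h import *
y=np.radians(-9.4)
p,R,s=tool();print(p,p[:2]+.042*np.array([np.cos(y),np.sin(y)]))
go((.653-.042*np.cos(y),.121-.042*np.sin(y),p[2]))
d=snap("side","s4");crop(d,220,310,380,430,5,"s4c")
E
```

```text
time_s: 5.3
eef_pos: [0.4788, 0.3402, 0.15]
eef_rot: [0.082, 0.997, 0.0, 0.0]
force: [0.3, -0.0, -0.1]
finger_gap: 0.103
[0.47880536 0.34016134 0.14995088] [0.52024139 0.33330165]
tool delta cm [-16.57 -18.77  -0.  ]
```

View pics/s4c.png

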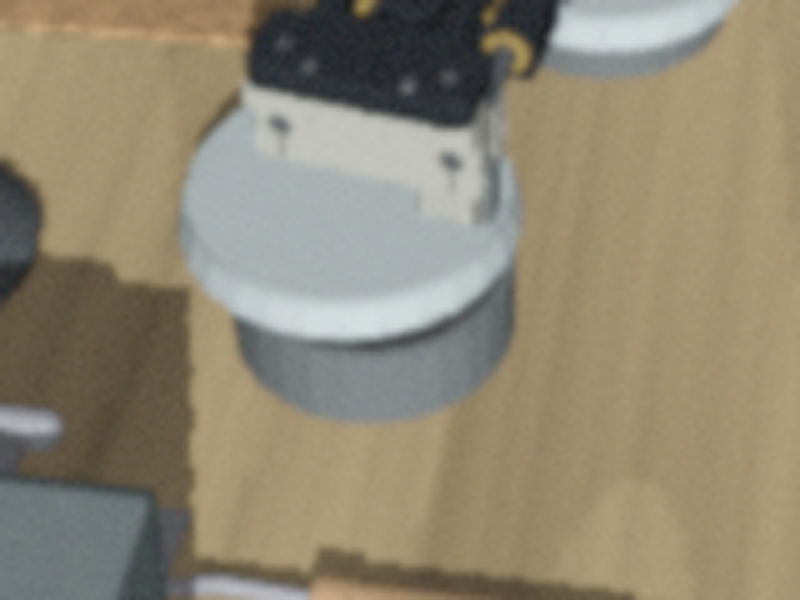

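```bash
python3 -m handwheel '[{"xyz":[-2.07,-2.35,0],"dr":[0,0,0]},{"xyz":[-2.07,-2.35,0],"dr":[0,0,0]},{"xyz":[-2.07,-2.35,0],"dr":[0,0,0]},{"xyz":[-2.07,-2.35,0],"dr":[0,0,0]},{"xyz":[-2.07,-2.35,0],"dr":[0,0,0]},{"xyz":[-2.07,-2.35,0],"dr":[0,0,0]},{"xyz":[-2.07,-2.35,0],"dr":[0,0,0]},{"xyz":[-2.07,-2.35,0],"dr":[0,0,0]},{"xyz":[0,0,0],"dr":[0,0,0]},{"xyz":[0,0,0],"dr":[0,0,0]}]'
python3 - <<'E'
from h import *
y=np.radians(-9.4)
p,R,s=tool()
go((.653-.042*np.cos(y),.121-.042*np.sin(y),.1063))
d=snap("side","s5");d=snap("top","t5");crop(d,130,140,330,300,4,"t5c")
E
```

```text
time_s: 6.35
eef_pos: [0.6117, 0.1268, 0.1494]
eef_rot: [0.083, 0.997, 0.0, -0.0]
force: [-0.2, -0.0, -0.6]
finger_gap: 0.107
tool delta cm [0.03 0.1  4.31]
```

View pics/t5c.png

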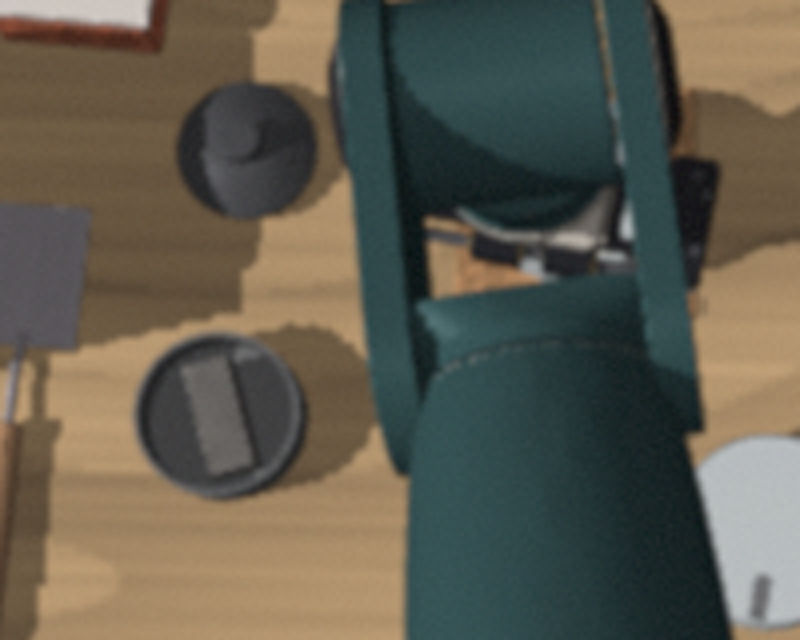

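View pics/s5.png

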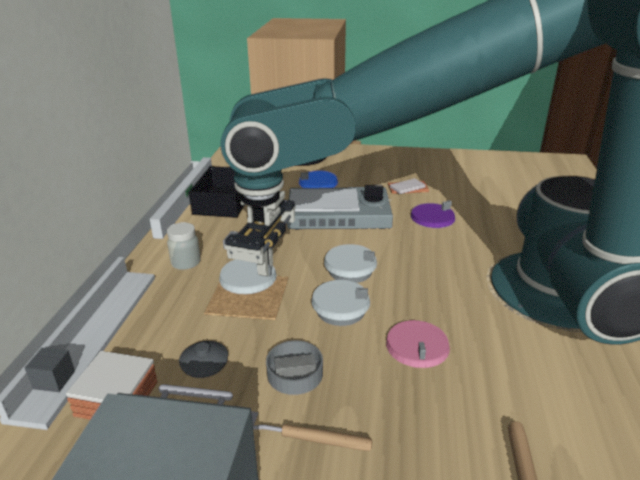

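Dish A holds a bar at top pixel (184,244). The lid hangs over the mat at side pixel (247,275). I'll set it down.

```bash
python3 -m handwheel '[{"xyz":[0,0,1],"dr":[0,0,0]},{"xyz":[0,0,1],"dr":[0,0,0]},{"xyz":[0,0,1],"dr":[0,0,0]},{"xyz":[0,0,1],"dr":[0,0,0]},{"xyz":[0,0,0.3],"dr":[0,0,0]},{"xyz":[0,0,0],"dr":[0,0,0]},{"xyz":[0,0,0],"dr":[0,0,0]}]'; python3 -m handwheel '[{"xyz":[0,0,0],"dr":[0,0,0]},{"xyz":[0,0,0],"dr":[0,0,0]},{"xyz":[0,0,0],"dr":[0,0,0]},{"xyz":[0,0,-2],"dr":[0,0,0]},{"xyz":[0,0,-4],"dr":[0,0,0]},{"xyz":[0,0,-4],"dr":[0,0,0]},{"xyz":[0,0,0],"dr":[0,0,0]}]' 4
python3 - <<'E'
from h import *
d=snap("wrist","w6")
E
```

```text
time_s: 7.15
eef_pos: [0.6115, 0.1275, 0.1067]
eef_rot: [0.082, 0.997, -0.0, 0.0]
force: [-0.1, -0.3, -0.1]
finger_gap: 0.102
time_s: 7.85
eef_pos: [0.613, 0.1277, 0.2131]
eef_rot: [0.082, 0.997, 0.001, 0.004]
force: [-0.3, -0.8, 0.6]
finger_gap: 0.424
```

View pics/w6.png

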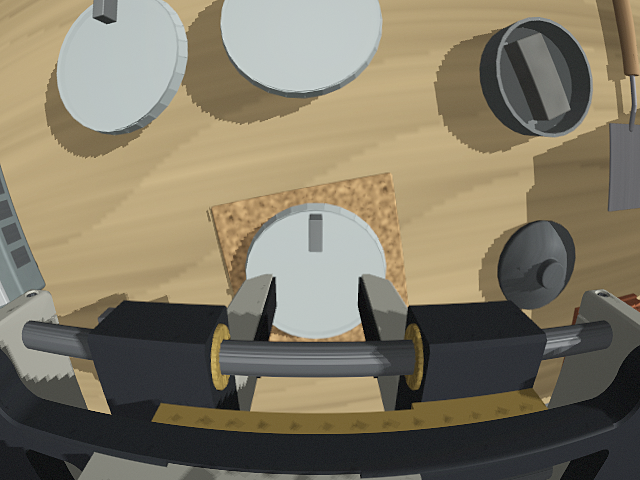

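Lid A sits flat on the mat. I'll go over to dish A with the jaws turned across the bar, which lies at about +18° yaw.

Run:
```python
from h import *
from meas import *
d=dict(r.snapshot("top"),name="top");g=d["pixels"].max(2)
disk=np.zeros(g.shape,np.uint8);cv2.circle(disk,(184,243),18,1,-1)
print(np.percentile(g[disk>0],[5,25,50,75,95]))
for c in contours((g>75)&(disk>0),60):
    rc=cv2.minAreaRect(c);b=[plane(d,q,.028)[:2] for q in cv2.boxPoints(rc)];print(rc,np.round(plane(d,rc[0],.028),4),np.round(b,4).tolist())
p,R,s=tool();go((.48,.338,.213))
```

```text
[ 49.  63.  65.  98. 104.]
((183.6217498779297, 243.3627166748047), (28.605045318603516, 11.910285949707031), 75.25643920898438) [0.511  0.3322 0.028 ] [[0.5407, 0.3567], [0.5488, 0.3292], [0.4814, 0.3079], [0.4735, 0.3352]]
tool delta cm [16.44 18.61 -0.55]
```

```bash
python3 -m handwheel '[{"xyz":[3.3,3.7,0],"dr":[0,0,0]},{"xyz":[3.3,3.7,0],"dr":[0,0,0]},{"xyz":[3.3,3.7,0],"dr":[0,0,0]},{"xyz":[3.3,3.7,0],"dr":[0,0,0]},{"xyz":[3.3,3.7,0],"dr":[0,0,-0.12]},{"xyz":[0,0,0],"dr":[0,0,-0.12]},{"xyz":[0,0,0],"dr":[0,0,-0.12]},{"xyz":[0,0,0],"dr":[0,0,-0.12]},{"xyz":[0,0,0],"dr":[0,0,0]},{"xyz":[0,0,0],"dr":[0,0,0]}]' 4.5
python3 - <<'E'
from h import *
d=snap("wrist","w7");crop(d,230,220,400,345,4,"w7c");p,R,s=tool();print(np.degrees(np.arctan2(R[1,1],R[0,1])));go((.511,.332,.213))
E
```

```text
time_s: 8.95
eef_pos: [0.4789, 0.3368, 0.2057]
eef_rot: [-0.155, 0.988, -0.0, -0.001]
force: [0.0, -0.0, -0.1]
finger_gap: 0.484
107.85336512081314
tool delta cm [-2.9  -1.44 -0.7 ]
```

View pics/w7c.png

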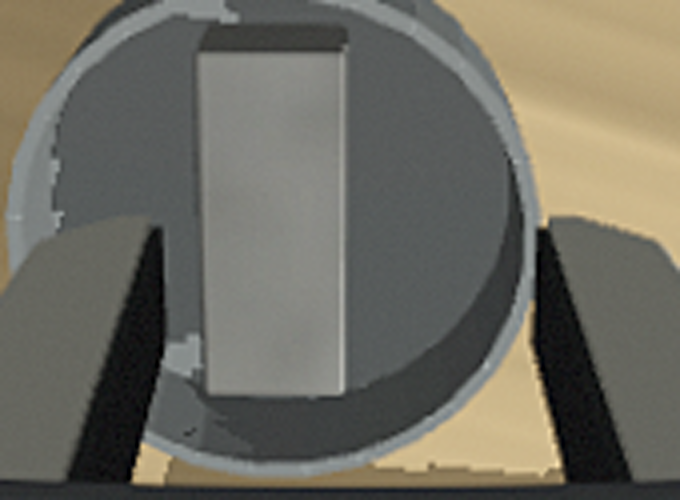

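```bash
cat >> h.py <<'E'
def barfit(d,corn,z=.028):
    P=np.array([plane(d,c,z)[:2] for c in corn]);c=P.mean(0);v=(P[2]+P[3]-P[0]-P[1]);w=P[1]+P[2]-P[0]-P[3]
    print("bar c",np.round(c,4),"yaw",np.degrees(np.arctan2(v[1],v[0])),"L,W",np.linalg.norm(v)/2,np.linalg.norm(w)/2);return c
E
python3 - <<'E'
from h import *
d=snap("wrist")
c=barfit(d,[(230+x/4,220+y/4) for x,y in [(198,52),(347,50),(346,396),(206,396)]])
go((*c,.092))
E
```

```text
bar c [0.512  0.3344] yaw 17.446142346878474 L,W 0.07028627336601348 0.027375438943006647
tool delta cm [-3.07 -1.24 11.42]
```

```bash
python3 -m handwheel '[{"xyz":[-3.1,-1.2,0],"dr":[0,0,0]},{"xyz":[0,0,3],"dr":[0,0,0]},{"xyz":[0,0,3],"dr":[0,0,0]},{"xyz":[0,0,0],"dr":[0,0,0]},{"xyz":[0,0,0],"dr":[0,0,0]}]' 4.2
python3 - <<'E'
from h import *
d=snap("wrist","w8");crop(d,230,220,400,345,4,"w8c");go((.512,.3344,.092))
E
```

```text
time_s: 9.55
eef_pos: [0.5123, 0.3352, 0.1472]
eef_rot: [-0.156, 0.988, -0.0, -0.0]
force: [0.4, -0.1, 0.5]
finger_gap: 0.452
tool delta cm [ 0.1  -0.08  5.63]
```

View pics/w8c.png

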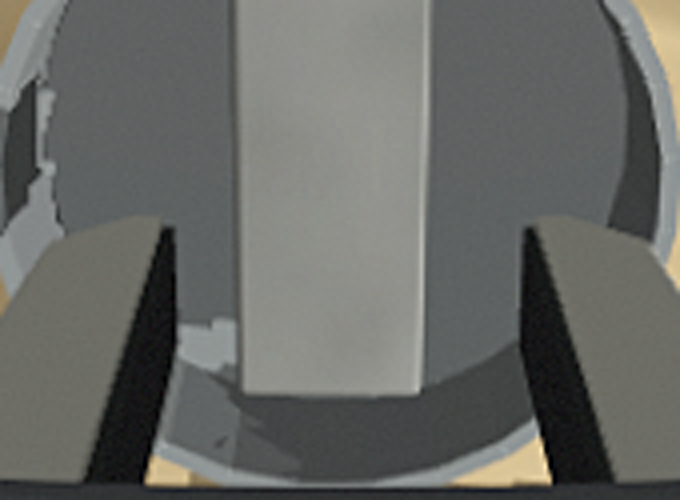

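```bash
python3 -m handwheel '[{"xyz":[0.1,-0.1,2],"dr":[0,0,0]},{"xyz":[0,0,2],"dr":[0,0,0]},{"xyz":[0,0,1.6],"dr":[0,0,0]},{"xyz":[0,0,0],"dr":[0,0,0]},{"xyz":[0,0,0],"dr":[0,0,0]}]' 4.2
python3 -m handwheel '[{"xyz":[0,0,0],"dr":[0,0,0]},{"xyz":[0,0,0],"dr":[0,0,0]},{"xyz":[0,0,0],"dr":[0,0,0]},{"xyz":[0,0,0],"dr":[0,0,0]}]' 0 35
python3 -m handwheel '[{"xyz":[0,0,-1],"dr":[0,0,0]},{"xyz":[0,0,-2],"dr":[0,0,0]},{"xyz":[0,0,-2],"dr":[0,0,0]},{"xyz":[0,0,-2],"dr":[0,0,0]},{"xyz":[0,0,-3],"dr":[0,0,0]},{"xyz":[0,0,0],"dr":[0,0,0]}]'
python3 - <<'E'
from h import *
d=snap("side","s9");d=snap("top","t9")
u=np.radians(8.2);X=np.array([np.cos(u),np.sin(u)]);Y=np.array([-np.sin(u),np.cos(u)]);pc=np.array([.5448,-.256])
t=pc+.045*X-.032*Y;print(t);go((*t,.2))
E
```

```text
time_s: 10.1
eef_pos: [0.512, 0.3342, 0.0918]
eef_rot: [-0.157, 0.988, 0.0, 0.0]
force: [0.9, 0.3, 0.1]
finger_gap: 0.452
time_s: 10.5
eef_pos: [0.512, 0.3341, 0.0918]
eef_rot: [-0.157, 0.988, 0.0, 0.001]
force: [-0.8, -0.5, 7.1]
finger_gap: 0.296
time_s: 11.1
eef_pos: [0.5126, 0.3345, 0.1958]
eef_rot: [-0.157, 0.988, 0.001, 0.003]
force: [0.4, -0.1, -0.3]
finger_gap: 0.295
[ 0.59390406 -0.28125454]
tool delta cm [ 11.26 -61.04  -0.87]
```

View pics/s9.png

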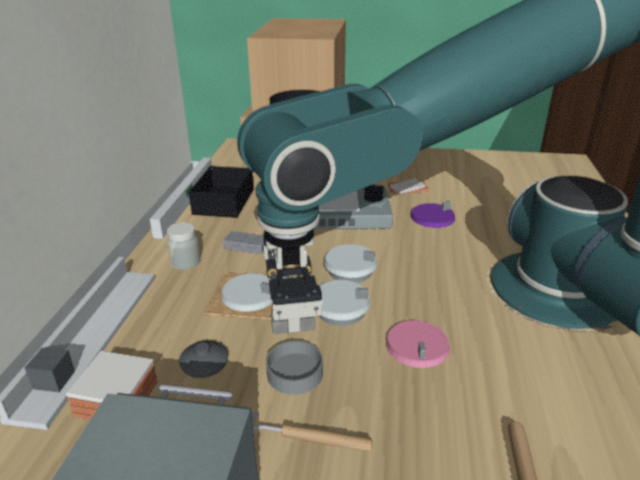

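```bash
python3 -m handwheel '[{"xyz":[0.7,-4,0],"dr":[0,0,0]},{"xyz":[0.7,-4,0],"dr":[0,0,0]},{"xyz":[0.7,-4,0],"dr":[0,0,0]},{"xyz":[0.7,-4,0],"dr":[0,0,0]},{"xyz":[0.7,-4,0],"dr":[0,0,0]},{"xyz":[0.7,-4,0],"dr":[0,0,0]},{"xyz":[0.7,-4,0],"dr":[0,0,0]},{"xyz":[0.7,-4,0],"dr":[0,0,0.09]},{"xyz":[0,0,0],"dr":[0,0,0.08]},{"xyz":[0,0,0],"dr":[0,0,0]}]'
python3 - <<'E'
from h import *
p,R,s=tool();print(np.degrees(np.arctan2(R[1,1],R[0,1])));go((.5939,-.2813,.2))
E
```

```text
time_s: 12.2
eef_pos: [0.5572, 0.0114, 0.1896]
eef_rot: [-0.071, 0.997, 0.0, -0.001]
force: [-0.0, -0.3, -1.5]
finger_gap: 0.292
98.13179461050655
tool delta cm [  0.51 -29.49  -1.05]
```

```bash
python3 -m handwheel '[{"xyz":[0,-4,0],"dr":[0,0,0]},{"xyz":[0,-4,0],"dr":[0,0,0]},{"xyz":[0,-4,0],"dr":[0,0,0]},{"xyz":[0,-4,0],"dr":[0,0,0]},{"xyz":[0,-4,0],"dr":[0,0,0]},{"xyz":[0.3,-4,0],"dr":[0,0,0]},{"xyz":[0.2,-3.5,0],"dr":[0,0,0]},{"xyz":[0,-2,0],"dr":[0,0,0]},{"xyz":[0,0,0],"dr":[0,0,0]},{"xyz":[0,0,0],"dr":[0,0,0]}]'
python3 - <<'E'
from h import *
p,R,s=tool();go((.5939,-.2813,.145));d=snap("wrist","w10");d=snap("side","s10");crop(d,250,130,420,260,4,"s10c")
E
```

```text
time_s: 13.2
eef_pos: [0.5954, -0.2793, 0.1902]
eef_rot: [-0.073, 0.997, 0.0, -0.0]
force: [0.4, -0.0, -0.5]
finger_gap: 0.298
tool delta cm [ 0.18 -0.18  4.52]
```

View pics/w10.png

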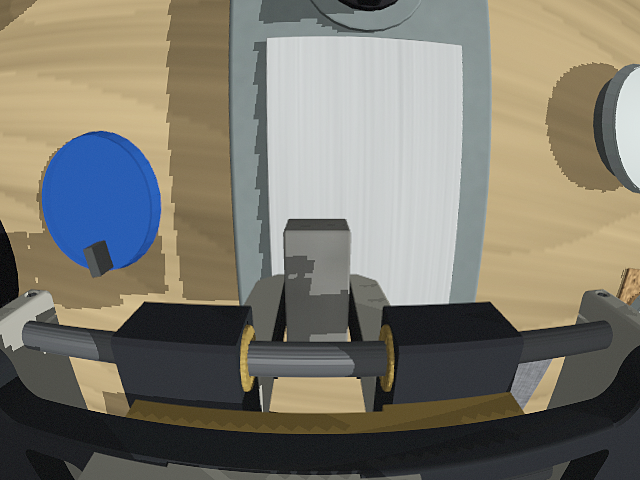

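View pics/s10c.png

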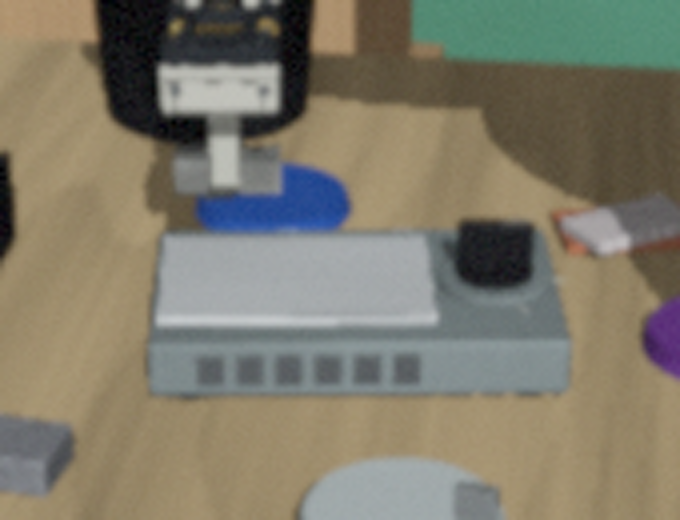

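Run:
```python
from h import *
d=snap("wrist")
for q in [(268,37),(463,45),(470,200),(269,200)]: print(np.round(plane(d,q,.051)[:2],4))
u=np.radians(8.2);X=np.array([np.cos(u),np.sin(u)]);Y=np.array([-np.sin(u),np.cos(u)]);pc=np.array([.5448,-.256])
print("pred near corners",pc-.09*X-.06*Y,pc-.09*X+.06*Y)
```

```text
[ 0.4658 -0.3257]
[ 0.4477 -0.2072]
[ 0.5448 -0.1854]
[ 0.5646 -0.3112]
pred near corners [ 0.46427788 -0.32822318] [ 0.4471624  -0.20945003]
```

```bash
python3 -m handwheel '[{"xyz":[0.2,0,1.5],"dr":[0,0,0]},{"xyz":[0,0,1.5],"dr":[0,0,0]},{"xyz":[0,0,1.2],"dr":[0,0,0]},{"xyz":[0,0,0.6],"dr":[0,0,0]},{"xyz":[0,0,0.3],"dr":[0,0,0]},{"xyz":[0,0,0],"dr":[0,0,0]},{"xyz":[0,0,0],"dr":[0,0,0]}]'
```

```text
time_s: 14.05
eef_pos: [0.5935, -0.2807, 0.1401]
eef_rot: [-0.073, 0.997, -0.0, 0.0]
force: [-0.3, 0.5, -0.3]
finger_gap: 0.295
```

```bash
python3 -m handwheel '[{"xyz":[0,0,0.15],"dr":[0,0,0]},{"xyz":[0,0,0],"dr":[0,0,0]},{"xyz":[0,0,0],"dr":[0,0,0]}]'
python3 -m handwheel '[{"xyz":[0,0,0],"dr":[0,0,0]},{"xyz":[0,0,0],"dr":[0,0,0]},{"xyz":[0,0,-1],"dr":[0,0,0]},{"xyz":[0,0,-3],"dr":[0,0,0]},{"xyz":[0,0,-3],"dr":[0,0,0]},{"xyz":[0,0,0],"dr":[0,0,0]}]' 4.2
python3 - <<'E'
from h import *
d=snap("wrist","w11");d=snap("side");crop(d,250,130,420,260,4,"s11c");d=snap("top","t11")
p,R,s=tool();y=np.radians(-9.4);t=(.653-.042*np.cos(y),.121-.042*np.sin(y),.2);go(t)
E
```

```text
time_s: 14.35
eef_pos: [0.5936, -0.2807, 0.1389]
eef_rot: [-0.073, 0.997, -0.0, 0.0]
force: [-1.2, -0.1, 4.8]
finger_gap: 0.299
time_s: 14.95
eef_pos: [0.5944, -0.2811, 0.2138]
eef_rot: [-0.073, 0.997, -0.002, 0.003]
force: [0.4, 0.1, 1.0]
finger_gap: 0.452
tool delta cm [-7.72 40.14  0.82]
```

View pics/w11.png

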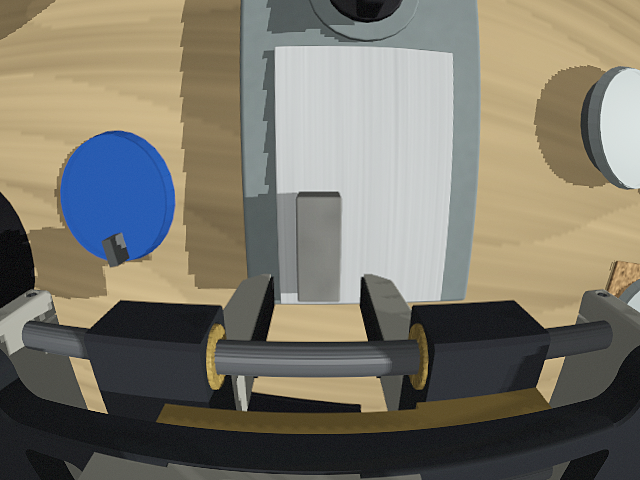

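View pics/t11.png

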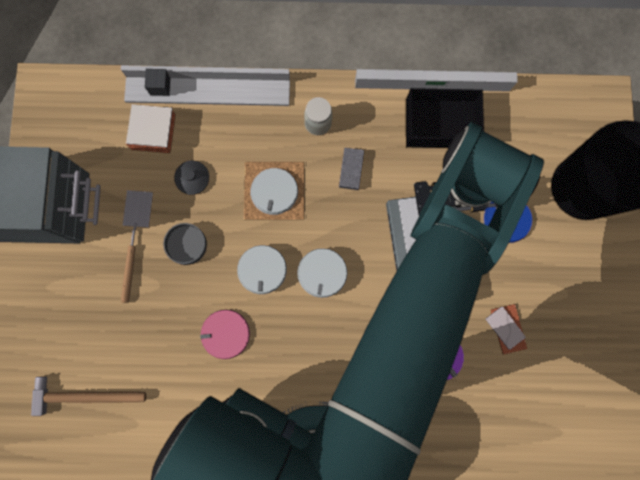

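Bar A lies flat on the plate (wrist (319,245)). Dish A is empty and the lid rests on the mat (top (274,191)). Now I'll fetch lid A.

```bash
python3 -m handwheel '[{"xyz":[-0.77,4.4,0],"dr":[0,0,0]},{"xyz":[-0.77,4.4,0],"dr":[0,0,0]},{"xyz":[-0.77,4.4,0],"dr":[0,0,0]},{"xyz":[-0.77,4.4,0],"dr":[0,0,0]},{"xyz":[-0.77,4.4,0],"dr":[0,0,0]},{"xyz":[-0.77,4.4,0],"dr":[0,0,0]},{"xyz":[-0.77,4.4,0],"dr":[0,0,0]},{"xyz":[-0.77,4.4,0],"dr":[0,0,0]},{"xyz":[-0.77,4.4,0],"dr":[0,0,0.15]},{"xyz":[0,0,0],"dr":[0,0,0.15]}]' 4
python3 -m handwheel '[{"xyz":[0,0,0],"dr":[0,0,0]},{"xyz":[0,0,0],"dr":[0,0,0]}]'
python3 - <<'E'
from h import *
d=snap("wrist","w12");crop(d,260,205,380,295,6,"w12c");p,R,s=tool();print(np.degrees(np.arctan2(R[1,1],R[0,1])));go((.6115,.1275,.107))
E
```

```text
time_s: 16.1
eef_pos: [0.604, 0.1251, 0.207]
eef_rot: [0.078, 0.997, 0.0, -0.001]
force: [0.7, -0.9, -0.9]
finger_gap: 0.432
time_s: 16.3
eef_pos: [0.6044, 0.1205, 0.2075]
eef_rot: [0.074, 0.997, -0.0, -0.001]
force: [-0.1, 0.1, 0.0]
finger_gap: 0.428
81.43091102744943
tool delta cm [-0.59  0.84 10.07]
```

View pics/w12c.png

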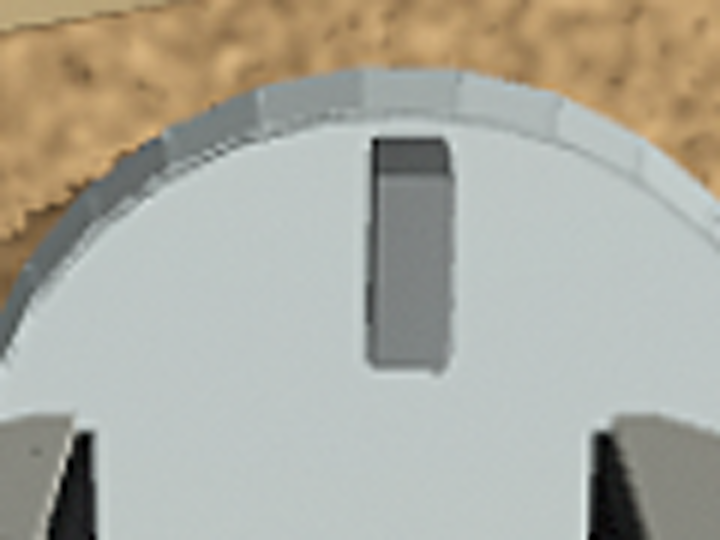

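```bash
python3 - <<'E'
from h import *
d=snap("wrist")
c,a=finfit(d,[(260+x/6,205+y/6) for x,y in [(373,174),(452,175),(443,370),(369,367)]],.04)
go((*c,.107))
E
python3 -m handwheel '[{"xyz":[-0.6,0.8,3],"dr":[0,0,0.015]},{"xyz":[0,0,3],"dr":[0,0,0]},{"xyz":[0,0,2.5],"dr":[0,0,0]},{"xyz":[0,0,0],"dr":[0,0,0]}]'
python3 - <<'E'
from h import *
go((.6115,.1275,.107))
d=snap("wrist");crop(d,220,200,420,350,4,"w13c")
E
```

```text
fin centre [0.611  0.1287] yaw deg -9.911148897203864 len 0.02395303101985888 wid 0.009014508419897803 lid axis [0.6524 0.1215]
tool delta cm [-0.51  0.96 10.09]
time_s: 16.8
eef_pos: [0.6105, 0.1267, 0.1197]
eef_rot: [0.084, 0.997, -0.001, -0.003]
force: [-0.9, 0.1, -0.9]
finger_gap: 0.431
tool delta cm [-0.1   0.09  1.27]
```

View pics/w13c.png

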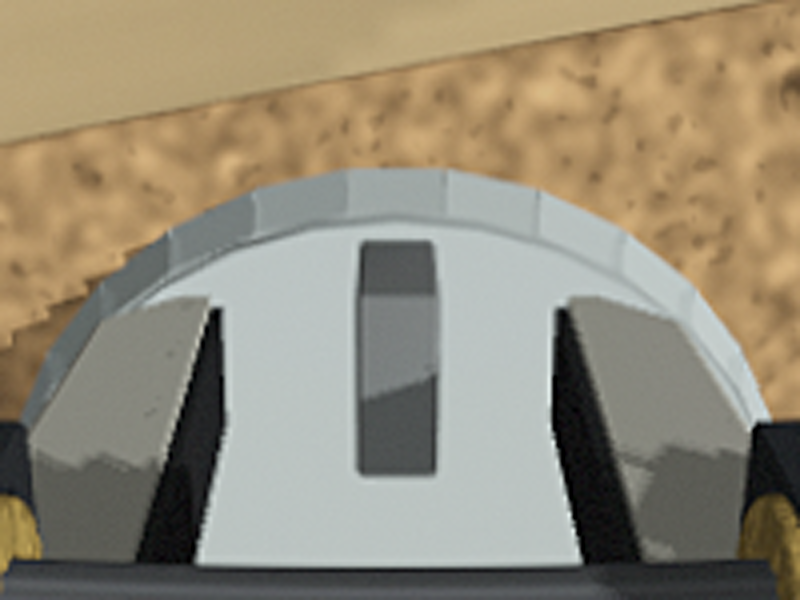

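```bash
python3 -m handwheel '[{"xyz":[-0.1,0.1,1.2],"dr":[0,0,0]},{"xyz":[0,0,0],"dr":[0,0,0]},{"xyz":[0,0,0],"dr":[0,0,0]}]'
python3 -m handwheel '[{"xyz":[0,0,0],"dr":[0,0,0]},{"xyz":[0,0,0],"dr":[0,0,0]},{"xyz":[0,0,0],"dr":[0,0,0]},{"xyz":[0,0,0],"dr":[0,0,0]},{"xyz":[0,0,-1],"dr":[0,0,0]},{"xyz":[0,0,-1.5],"dr":[0,0,0]},{"xyz":[0,0,-1.5],"dr":[0,0,0]},{"xyz":[0,0,0],"dr":[0,0,0]},{"xyz":[0,0,0],"dr":[0,0,0]}]' 0 30
cat >> meas.py <<'E'
def dish(d,uv,win,z=.032):
    u0,v0=int(uv[0]),int(uv[1]);hsv=cv2.cvtColor(d["pixels"],cv2.COLOR_RGB2HSV)
    m=np.zeros(hsv.shape[:2],np.uint8)
    s=(slice(v0-win,v0+win),slice(u0-win,u0+win))
    m[s]=((hsv[s][...,1]<60)).astype(np.uint8)
    m=cv2.morphologyEx(m,cv2.MORPH_OPEN,np.ones((3,3)))
    c=max(contours(m,300),key=cv2.contourArea);h=cv2.convexHull(c)
    e=cv2.fitEllipse(h);return e,c
E
python3 - <<'E'
from meas import *
d=snap("top","t13")
e,c=dish(d,(185,244),32);print(e)
crop(d,145,205,225,285,7,"t13c")
for z in (.016,.032): print(plane(d,e[0],z))
s=snap("side");e,c=dish(s,(294,366),36);print(e);crop(s,255,325,335,405,7,"s13c")
for z in (.016,.032): print(plane(s,e[0],z))
E
```

```text
time_s: 17.15
eef_pos: [0.6132, 0.1286, 0.112]
eef_rot: [0.084, 0.996, 0.0, 0.0]
force: [-0.4, -0.3, -0.4]
finger_gap: 0.427
time_s: 18.05
eef_pos: [0.6131, 0.1287, 0.1521]
eef_rot: [0.084, 0.996, 0.0, 0.001]
force: [-0.7, 0.4, -1.1]
finger_gap: 0.104
((184.5781707763672, 243.38853454589844), (41.41682052612305, 42.863521575927734), 101.88262176513672)
[0.51279105 0.33275285 0.016     ]
[0.51037432 0.32897903 0.032     ]
((294.4927062988281, 367.09954833984375), (55.95936965942383, 61.05210876464844), 84.61172485351562)
[0.51044232 0.33469392 0.016     ]
[0.50685391 0.35075879 0.032     ]
```

View pics/t13c.png

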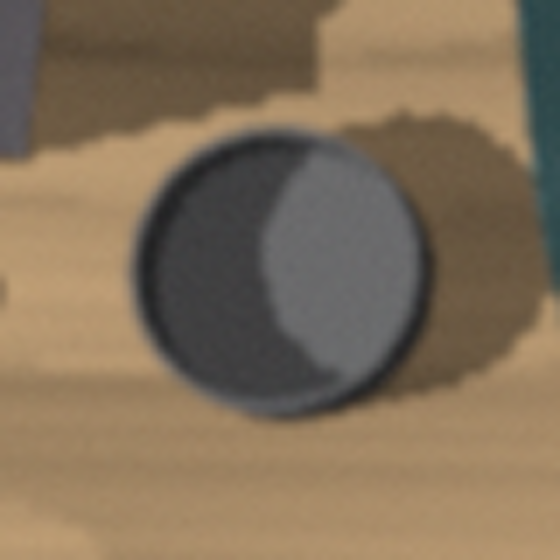

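View pics/s13c.png

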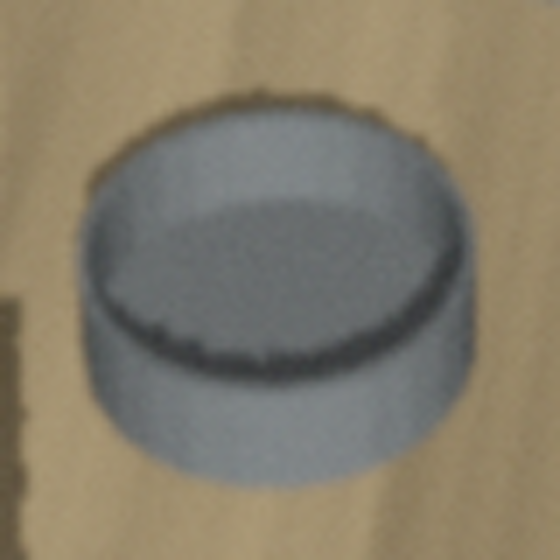

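```bash
python3 -c "
from h import *
go((.551,.231,.152))"
```

```text
tool delta cm [ 7.8   9.06 -0.11]
```

```bash
python3 -m handwheel '[{"xyz":[2,2.3,0],"dr":[0,0,0]},{"xyz":[2,2.3,0],"dr":[0,0,0]},{"xyz":[2,2.3,0],"dr":[0,0,0]},{"xyz":[1.8,2.2,0],"dr":[0,0,0]},{"xyz":[0,0,0],"dr":[0,0,0]},{"xyz":[0,0,0],"dr":[0,0,0]}]'
python3 - <<'E'
from h import *
d=snap("wrist","w14")
E
```

```text
time_s: 18.75
eef_pos: [0.551, 0.2316, 0.1508]
eef_rot: [0.083, 0.997, -0.0, -0.0]
force: [0.0, -0.9, -0.9]
finger_gap: 0.105
```

View pics/w14.png

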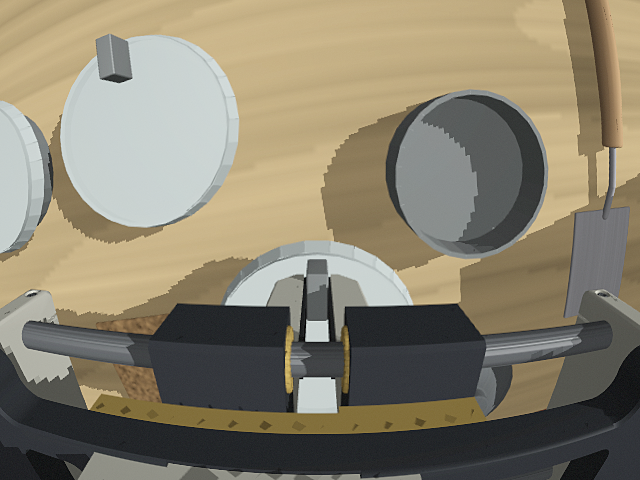

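```bash
cat >> meas.py <<'E'
from scipy.optimize import least_squares
def dishfit(d,uv,win,c0,sat=60):
    """silhouette: far half = rim (z .032), near half = foot (z 0), both radius .05"""
    e,c=dish(d,uv,win)
    o=ray(d,uv)[0][:2];c0=np.array(c0)
    for _ in range(4):
        v=(c0-o)/np.linalg.norm(c0-o);Q=[]
        for q in c[:,0]:
            a=plane(d,q,.032)[:2];b=plane(d,q,0)[:2]
            if (a-c0)@v>.01: Q.append(a)
        Q=np.array(Q)
        f=lambda p:np.hypot(*(Q-p).T)-.05
        s=least_squares(f,c0,loss="soft_l1",f_scale=.001);c0=s.x
    print("dish",np.round(c0,4),"n",len(Q),"rms mm",1e3*np.sqrt(np.mean(f(c0)**2)),"med",1e3*np.median(f(c0)));return c0,c
E
python3 - <<'E'
from meas import *
d=snap("wrist")
c0,c=dishfit(d,(472,174),86,(.512,.334))
im=d["pixels"][:,:,::-1].copy();cv2.drawContours(im,[c],-1,(0,0,255),1)
for t in np.linspace(0,6.28,60):
    q=proj(d,(c0[0]+.05*np.cos(t),c0[1]+.05*np.sin(t),.032));cv2.circle(im,tuple(np.int32(q)),1,(0,255,0),-1)
cv2.imwrite("pics/w15c.png",cv2.resize(im[70:280,340:580],None,fx=3,fy=3))
y=np.radians(-9.4)
p,R,s=tool();t=c0-.042*np.array([np.cos(y),np.sin(y)])
print(t,np.degrees(np.arctan2(R[1,1],R[0,1])));go((*t,.152))
E
```

```text
dish [0.5126 0.3342] n 192 rms mm 0.22063626808085673 med 0.03726214184966714
[0.47113645 0.34106006] 80.34217697874776
tool delta cm [ 9.77  9.52 -0.1 ]
```

View pics/w15c.png

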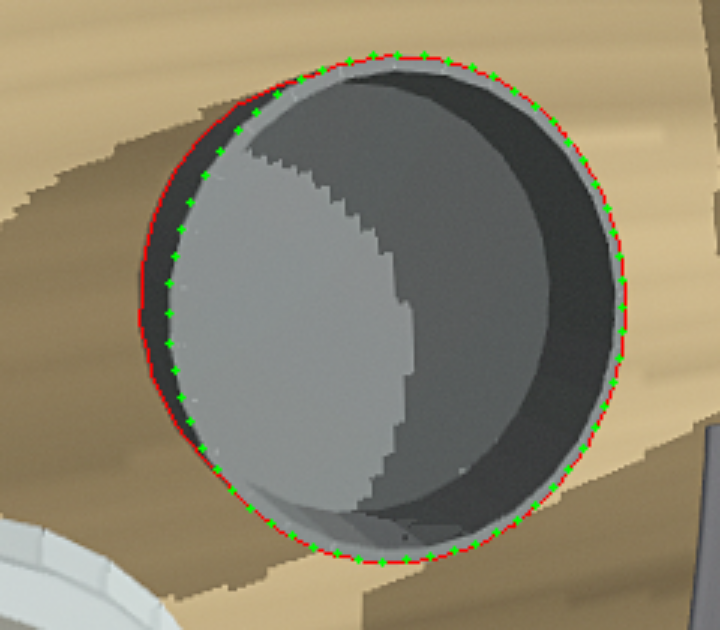

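The wrist fit puts dish A at (0.5126,0.3342), rms 0.2 mm. The gripped lid's axis is 40 mm ahead of the TCP. I'll move over the dish and lower.

```bash
python3 -m handwheel '[{"xyz":[1.9,1.9,0],"dr":[0,0,0]},{"xyz":[1.9,1.9,0],"dr":[0,0,0]},{"xyz":[1.9,1.9,0],"dr":[0,0,0]},{"xyz":[1.9,1.9,0],"dr":[0,0,0]},{"xyz":[1.9,1.9,0],"dr":[0,0,0]},{"xyz":[0,0,0],"dr":[0,0,0]},{"xyz":[0,0,0],"dr":[0,0,0]},{"xyz":[0,0,0],"dr":[0,0,0]}]'
python3 - <<'E'
from h import *
go((.4732,.3408,.131));s=snap("side");crop(s,220,310,380,430,5,"s16c")
E
```

```text
time_s: 19.65
eef_pos: [0.4742, 0.3401, 0.1512]
eef_rot: [0.085, 0.996, -0.0, -0.0]
force: [0.1, -0.6, -0.6]
finger_gap: 0.104
tool delta cm [0.11 0.05 2.02]
```

View pics/s16c.png

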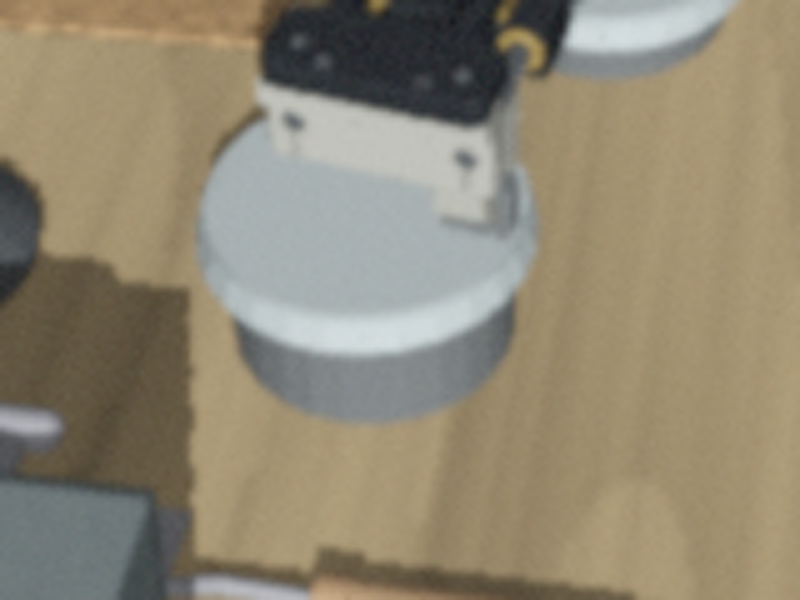

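```bash
python3 -m handwheel '[{"xyz":[0.1,0.05,0.6],"dr":[0,0,0]},{"xyz":[0,0,0.6],"dr":[0,0,0]},{"xyz":[0,0,0.4],"dr":[0,0,0]},{"xyz":[0,0,0.4],"dr":[0,0,0]},{"xyz":[0,0,0],"dr":[0,0,0]},{"xyz":[0,0,0],"dr":[0,0,0]}]'
python3 - <<'E'
from h import *
go((.4732,.3408,.130));s=snap("side");crop(s,220,310,380,430,5,"s17c")
E
```

```text
time_s: 20.3
eef_pos: [0.4726, 0.3417, 0.1313]
eef_rot: [0.084, 0.996, -0.0, -0.0]
force: [0.1, -0.2, -0.1]
finger_gap: 0.105
tool delta cm [-0.07 -0.08  0.13]
```

View pics/s17c.png

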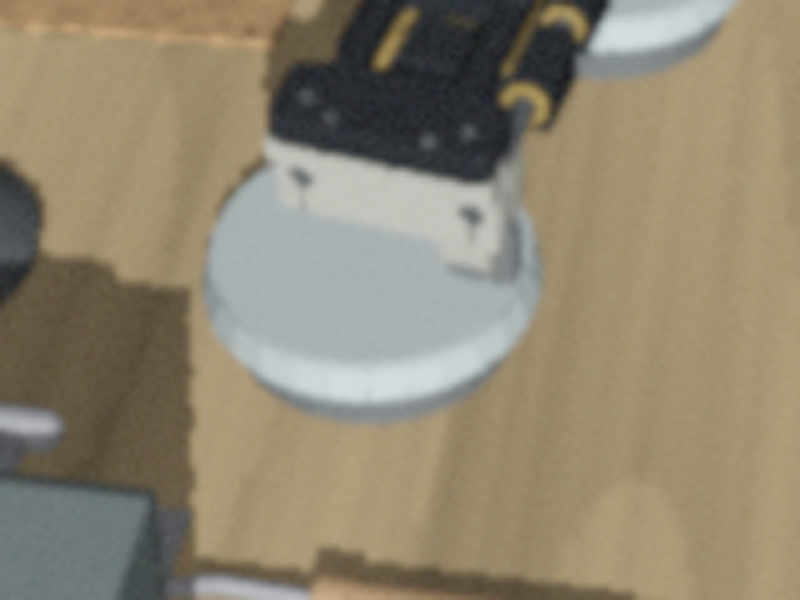

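Nearly seated. I'll lower the last 1–2 mm, release and back off.

```bash
python3 -m handwheel '[{"xyz":[0,-0.05,0.2],"dr":[0,0,0]},{"xyz":[0,0,0],"dr":[0,0,0]},{"xyz":[0,0,0],"dr":[0,0,0]}]'
python3 -m handwheel '[{"xyz":[0,0,0],"dr":[0,0,0]},{"xyz":[0,0,0],"dr":[0,0,0]},{"xyz":[0,0,0],"dr":[0,0,0]},{"xyz":[0,0,-2],"dr":[0,0,0]},{"xyz":[0,0,-4],"dr":[0,0,0]},{"xyz":[0,0,-4],"dr":[0,0,0]},{"xyz":[2,0,0],"dr":[0,0,0]},{"xyz":[0,0,0],"dr":[0,0,0]}]' 4
python3 - <<'E'
from h import *
d=snap("wrist","w18");crop(d,220,180,420,340,4,"w18c");s=snap("side");crop(s,220,310,380,430,5,"s18c");t=snap("top","t18")
E
```

```text
time_s: 20.65
eef_pos: [0.4727, 0.3415, 0.1303]
eef_rot: [0.084, 0.996, 0.001, 0.0]
force: [-2.5, 0.6, 7.4]
finger_gap: 0.106
time_s: 21.45
eef_pos: [0.452, 0.3448, 0.2304]
eef_rot: [0.084, 0.996, 0.001, 0.001]
force: [0.1, 0.5, -0.8]
finger_gap: 0.431
```

View pics/w18.png

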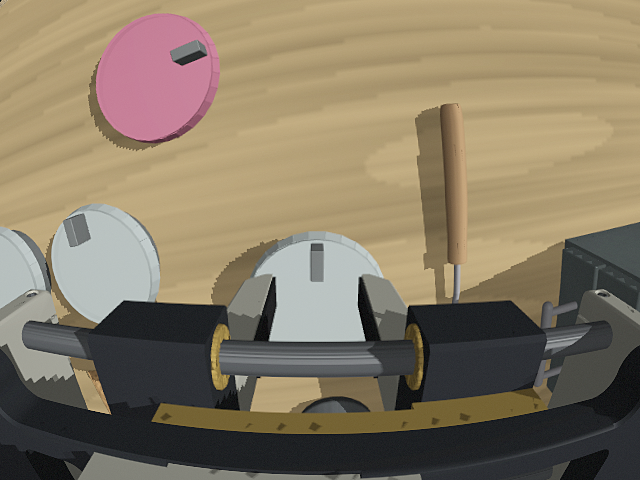

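View pics/s18c.png

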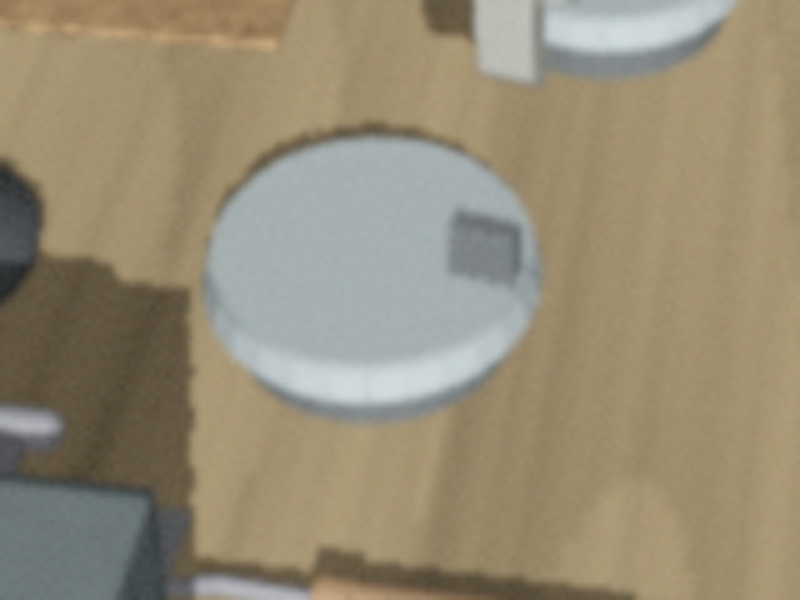

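Lid A is back, level and seated. Next is lid B, whose fin is at about (0.411,0.142).

```bash
python3 -c "
from h import *
go((.39,.142,.23))"
```

```text
tool delta cm [  2.82 -21.    -0.13]
```

```bash
python3 -m handwheel '[{"xyz":[0.5,-4,0],"dr":[0,0,0]},{"xyz":[0.5,-4,0],"dr":[0,0,0]},{"xyz":[0.6,-4,0],"dr":[0,0,0]},{"xyz":[0.6,-4.5,0],"dr":[0,0,0]},{"xyz":[0.6,-4.5,0],"dr":[0,0,-0.1]},{"xyz":[0,0,0],"dr":[0,0,-0.1]},{"xyz":[0,0,0],"dr":[0,0,0]},{"xyz":[0,0,0],"dr":[0,0,0]}]'
python3 - <<'E'
from h import *
d=snap("wrist","w19");crop(d,260,205,380,295,6,"w19c");p,R,s=tool();print(np.degrees(np.arctan2(R[1,1],R[0,1])),s["qpos"])
t=snap("top","t19")
E
```

```text
time_s: 22.4
eef_pos: [0.3904, 0.1422, 0.229]
eef_rot: [-0.014, 1.0, -0.0, -0.0]
force: [-0.6, 0.3, -0.7]
finger_gap: 0.432
91.6835866854423 [ 2.88659624e-01 -4.55127829e-01  2.06135952e+00  3.10495424e-05
  1.53631430e+00 -1.31152182e+00]
```

View pics/w19c.png

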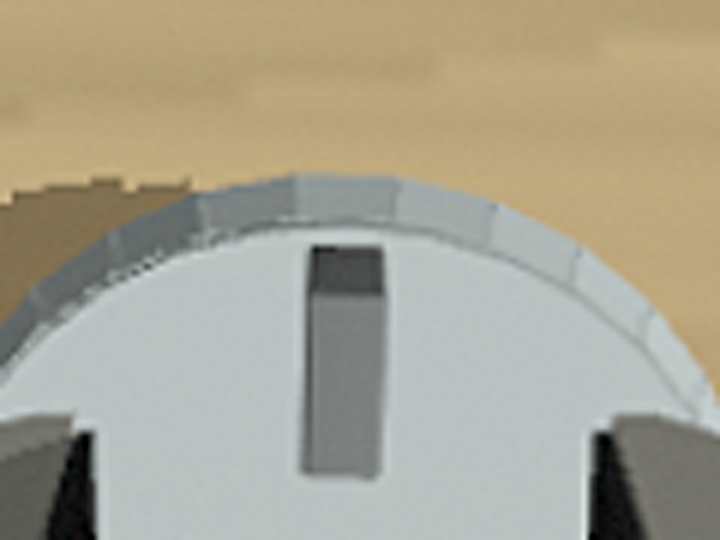

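View pics/t19.png

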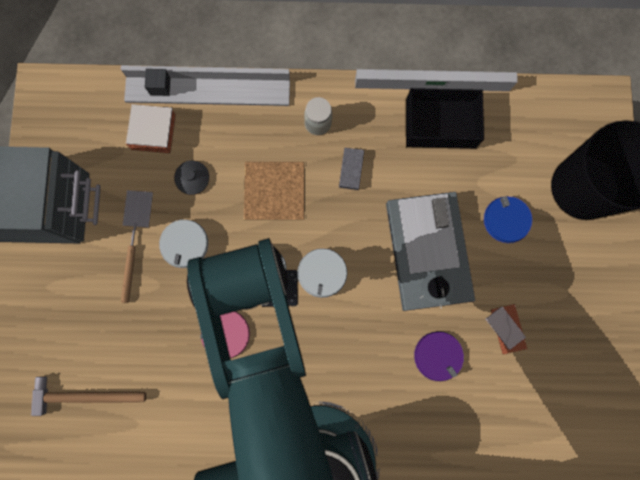

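Run:
```python
from h import *
d=snap("wrist")
c,a=finfit(d,[(260+x/6,205+y/6) for x,y in [(312,296),(384,294),(379,478),(304,474)]])
go((*c,.123))
```

```text
fin centre [0.4111 0.1452] yaw deg -0.17357801325804187 len 0.023438995710101506 wid 0.008910607292352556 lid axis [0.4531 0.1451]
tool delta cm [-2.1   0.19 10.59]
```

```bash
python3 -m handwheel '[{"xyz":[-2.1,0.2,0],"dr":[0,0,0.025]},{"xyz":[0,0,3.5],"dr":[0,0,0]},{"xyz":[0,0,3.5],"dr":[0,0,0]},{"xyz":[0,0,0],"dr":[0,0,0]},{"xyz":[0,0,0],"dr":[0,0,0]}]'
python3 - <<'E'
from h import *
d=snap("wrist");crop(d,220,200,420,350,4,"w20c");go((.4111,.1452,.124))
E
```

```text
time_s: 23.05
eef_pos: [0.411, 0.1452, 0.1599]
eef_rot: [-0.003, 1.0, -0.0, -0.001]
force: [0.7, -0.5, 0.3]
finger_gap: 0.433
tool delta cm [ 0.04 -0.    3.69]
```

View pics/w20c.png

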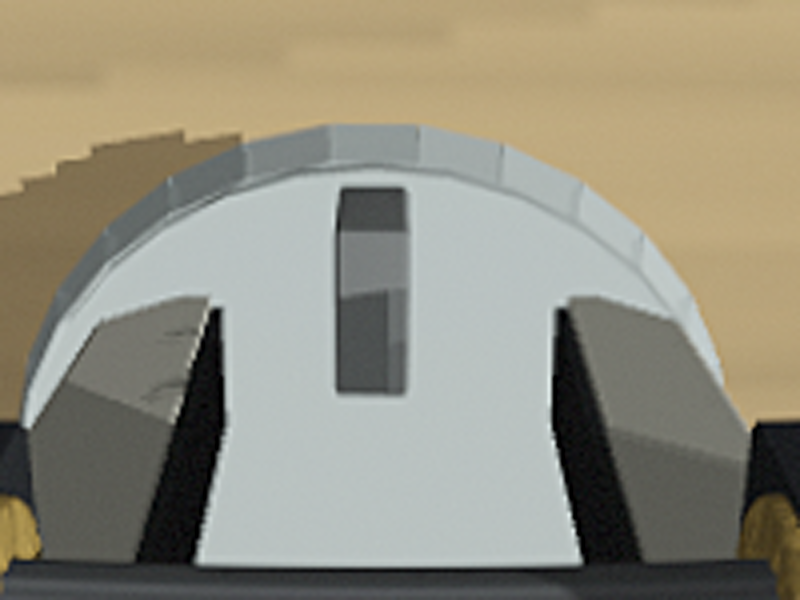

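```bash
python3 -m handwheel '[{"xyz":[0,-0.15,1.8],"dr":[0,0,0]},{"xyz":[0,0,1.8],"dr":[0,0,0]},{"xyz":[0,0,0],"dr":[0,0,0]},{"xyz":[0,0,0],"dr":[0,0,0]}]'
python3 -m handwheel '[{"xyz":[0,0,0],"dr":[0,0,0]},{"xyz":[0,0,0],"dr":[0,0,0]},{"xyz":[0,0,0],"dr":[0,0,0]},{"xyz":[0,0,0],"dr":[0,0,0]},{"xyz":[0,0,0],"dr":[0,0,0]}]' 0 30
python3 -m handwheel '[{"xyz":[-0.21,0,-0.21],"dr":[0,0.0225,0]},{"xyz":[-0.21,0,-0.21],"dr":[0,0.0225,0]},{"xyz":[-0.21,0,-0.21],"dr":[0,0.0225,0]},{"xyz":[-0.21,0,-0.21],"dr":[0,0.0225,0]},{"xyz":[-0.21,0,-0.21],"dr":[0,0.0225,0]},{"xyz":[-0.21,0,-0.21],"dr":[0,0.0225,0]},{"xyz":[-0.21,0,-0.21],"dr":[0,0.0225,0]},{"xyz":[-0.21,0,-0.21],"dr":[0,0.0225,0]},{"xyz":[0,0,0],"dr":[0,0,0]},{"xyz":[0,0,0],"dr":[0,0,0]}]'
python3 - <<'E'
from h import *
d=snap("side","s21");crop(d,270,240,430,360,5,"s21c")
E
```

```text
time_s: 23.5
eef_pos: [0.4115, 0.1436, 0.1251]
eef_rot: [-0.003, 1.0, 0.0, 0.001]
force: [0.0, 0.3, 0.2]
finger_gap: 0.43
time_s: 24.0
eef_pos: [0.411, 0.1433, 0.1235]
eef_rot: [-0.003, 1.0, 0.0, 0.0]
force: [0.0, 0.1, 1.4]
finger_gap: 0.102
time_s: 25.0
eef_pos: [0.4291, 0.1434, 0.1386]
eef_rot: [-0.003, 0.996, -0.0, -0.09]
force: [-0.1, -0.3, -0.8]
finger_gap: 0.107
```

View pics/s21c.png

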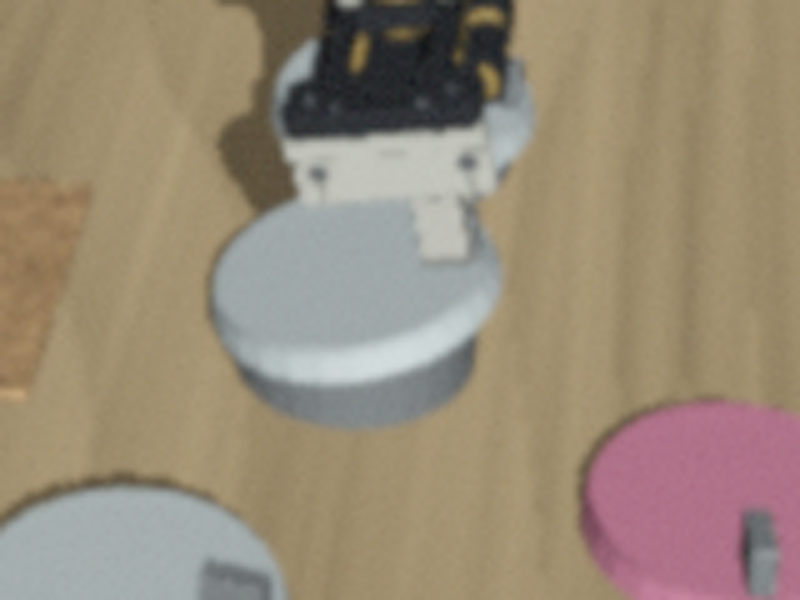

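Lid B is tipped the same way. I'll level it and carry it low, straight ahead to the mat.

```bash
python3 -m handwheel '[{"xyz":[0.2,0,-0.17],"dr":[0,-0.03,0]},{"xyz":[0.2,0,-0.17],"dr":[0,-0.03,0]},{"xyz":[0.2,0,-0.17],"dr":[0,-0.03,0]},{"xyz":[0.2,0,-0.17],"dr":[0,-0.03,0]},{"xyz":[0.2,0,-0.17],"dr":[0,-0.03,0]},{"xyz":[0.2,0,-0.17],"dr":[0,-0.03,0]},{"xyz":[0,0,0],"dr":[0,0,0]},{"xyz":[0,0,0],"dr":[0,0,0]}]'
python3 - <<'E'
from h import *
p,R,s=tool();go((.611,.121,p[2]))
E
```

```text
time_s: 25.85
eef_pos: [0.4181, 0.1434, 0.1503]
eef_rot: [-0.003, 1.0, 0.0, 0.0]
force: [-0.1, -0.7, -1.5]
finger_gap: 0.104
tool delta cm [-1.928e+01 -2.380e+00  1.000e-02]
```

```bash
python3 -m handwheel '[{"xyz":[-2.4,-0.3,0],"dr":[0,0,0]},{"xyz":[-2.4,-0.3,0],"dr":[0,0,0]},{"xyz":[-2.4,-0.3,0],"dr":[0,0,0]},{"xyz":[-2.4,-0.3,0],"dr":[0,0,0]},{"xyz":[-2.4,-0.3,0],"dr":[0,0,0]},{"xyz":[-2.4,-0.3,0],"dr":[0,0,0]},{"xyz":[-2.4,-0.3,0],"dr":[0,0,0]},{"xyz":[-2.4,-0.3,0],"dr":[0,0,0]},{"xyz":[0,0,0],"dr":[0,0,0]},{"xyz":[0,0,0],"dr":[0,0,0]}]'
python3 - <<'E'
from h import *
go((.611,.121,.1063))
d=snap("side","s22");d=snap("wrist","w22")
E
```

```text
time_s: 26.85
eef_pos: [0.6103, 0.1205, 0.1493]
eef_rot: [-0.003, 1.0, -0.0, -0.001]
force: [-0.5, 0.4, -1.5]
finger_gap: 0.104
tool delta cm [-0.08  0.05  4.3 ]
```

View pics/w22.png

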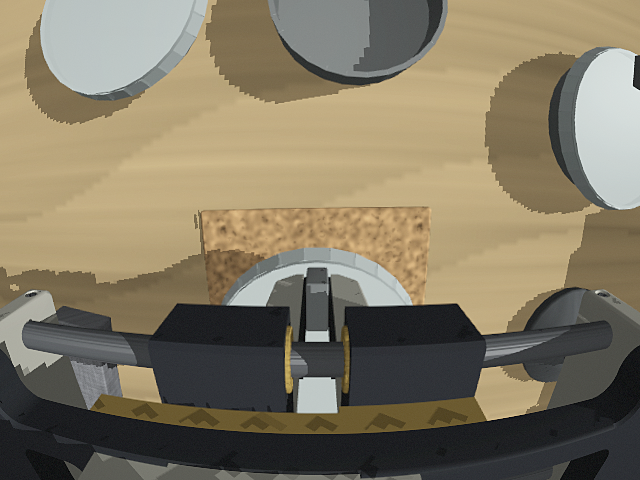

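View pics/s22.png

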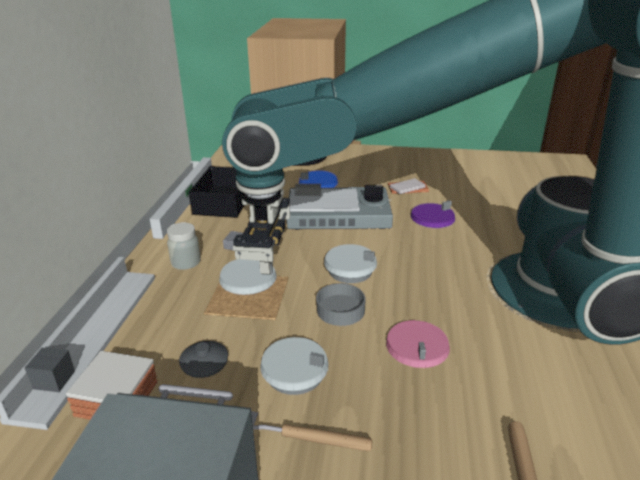

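Run:
```python
from h import *
d=snap("side");crop(d,300,270,380,330,8,"s23c")
d=snap("wrist");crop(d,240,0,460,110,3,"w23c")
```

```text
(no output)
```

View pics/s23c.png

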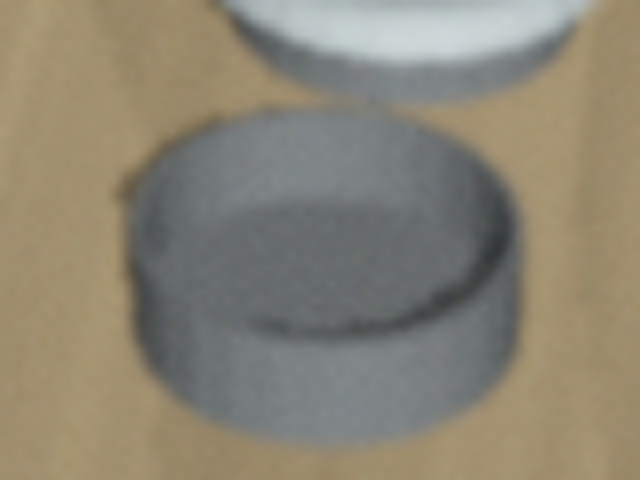

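View pics/w23c.png

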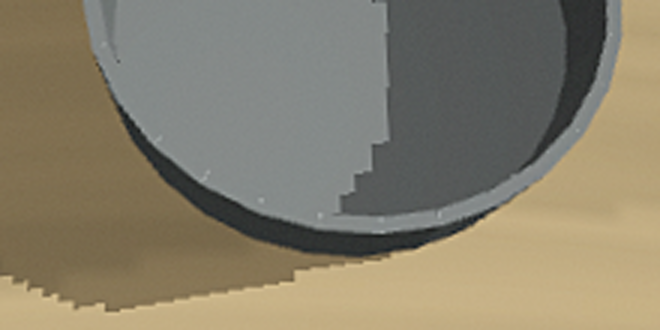

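Dish B is empty in both views. I'll move back part-way, measure the dish from above and set the lid back.

```bash
python3 -m handwheel '[{"xyz":[1.5,0.45,0],"dr":[0,0,0]},{"xyz":[2,0.6,0],"dr":[0,0,0]},{"xyz":[2,0.6,0],"dr":[0,0,0]},{"xyz":[1.8,0.6,0],"dr":[0,0,0]},{"xyz":[0,0,0],"dr":[0,0,0]},{"xyz":[0,0,0],"dr":[0,0,0]}]'
python3 - <<'E'
from h import *
d=snap("wrist","w24")
E
```

```text
time_s: 27.65
eef_pos: [0.5371, 0.1428, 0.1506]
eef_rot: [-0.004, 1.0, 0.0, 0.001]
force: [-0.5, 0.2, -0.9]
finger_gap: 0.104
```

View pics/w24.png

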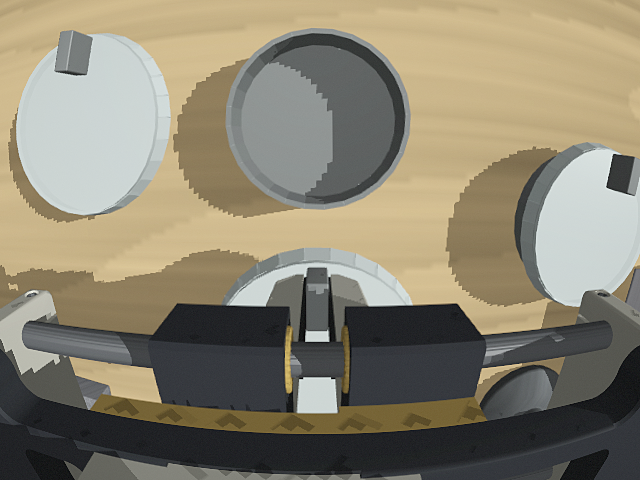

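```bash
cat >> meas.py <<'E'
def rimall(d,uv,win,c0,off):
    e,c=dish(d,uv,win);Q=np.array([plane(d,q,.032)[:2] for q in c[:,0]])
    f=lambda p:np.hypot(*(Q-p).T)-.05
    c0=least_squares(f,c0,loss="soft_l1",f_scale=.0005).x
    p,R,s=tool();a=np.arctan2(R[1,1],R[0,1])-np.pi/2
    print("dish",np.round(c0,4),"rms",1e3*np.sqrt(np.mean(f(c0)**2)),"med",1e3*np.median(f(c0)))
    t=c0-off*np.array([np.cos(a),np.sin(a)]);print("tcp target",t);go((*t,p[2]));return c0,c
E
python3 - <<'E'
from meas import *
d=snap("wrist")
c0,c=rimall(d,(318,119),100,(.453,.145),.042)
E
```

```text
dish [0.4531 0.1442] rms 0.20218487132373633 med 0.06980864381621321
tcp target [0.41110674 0.14393396]
tool delta cm [ 1.265e+01  2.200e-01 -1.000e-02]
```

```bash
python3 -m handwheel '[{"xyz":[2.1,0.04,0],"dr":[0,0,0]},{"xyz":[2.1,0.04,0],"dr":[0,0,0]},{"xyz":[2.1,0.04,0],"dr":[0,0,0]},{"xyz":[2.1,0.04,0],"dr":[0,0,0]},{"xyz":[2.1,0.04,0],"dr":[0,0,0]},{"xyz":[2.1,0.04,0],"dr":[0,0,0]},{"xyz":[0,0,0],"dr":[0,0,0]},{"xyz":[0,0,0],"dr":[0,0,0]},{"xyz":[0,0,0],"dr":[0,0,0]}]'
python3 - <<'E'
from h import *
go((.4111,.1439,.1235));d=snap("side");crop(d,270,240,430,360,5,"s25c")
E
```

```text
time_s: 28.65
eef_pos: [0.4119, 0.1442, 0.1503]
eef_rot: [-0.003, 1.0, -0.0, 0.0]
force: [0.6, 0.0, -0.3]
finger_gap: 0.103
tool delta cm [ 0.08 -0.03  2.68]
```

View pics/s25c.png

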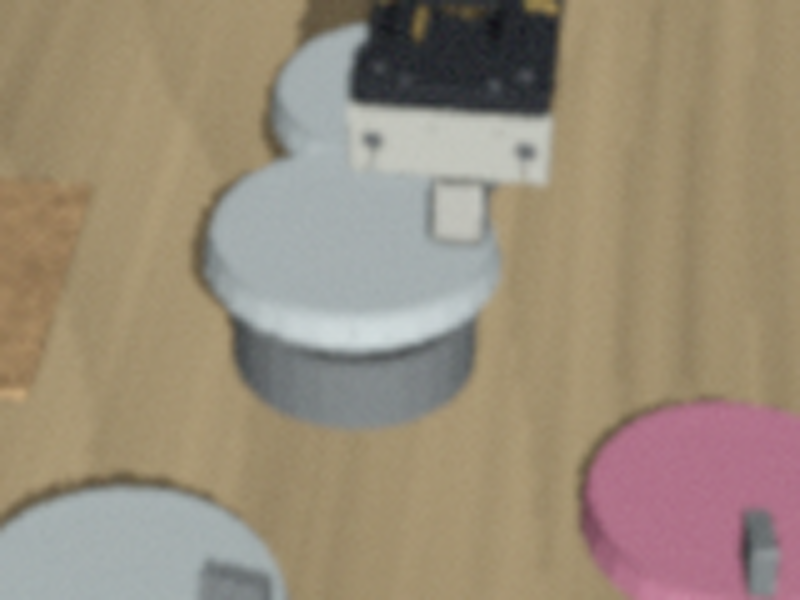

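```bash
python3 -m handwheel '[{"xyz":[0.05,0,0.8],"dr":[0,0,0]},{"xyz":[0,0,0.8],"dr":[0,0,0]},{"xyz":[0,0,0.5],"dr":[0,0,0]},{"xyz":[0,0,0.3],"dr":[0,0,0]},{"xyz":[0,0,0.2],"dr":[0,0,0]},{"xyz":[0,0,0],"dr":[0,0,0]},{"xyz":[0,0,0],"dr":[0,0,0]}]'
python3 - <<'E'
from h import *
go((.4111,.1439,.1235));d=snap("side");crop(d,270,240,430,360,5,"s26c")
E
```

```text
time_s: 29.4
eef_pos: [0.4107, 0.1443, 0.1243]
eef_rot: [-0.003, 1.0, 0.0, 0.0]
force: [-0.1, -0.6, -1.5]
finger_gap: 0.103
tool delta cm [-0.04 -0.04  0.08]
```

View pics/s26c.png

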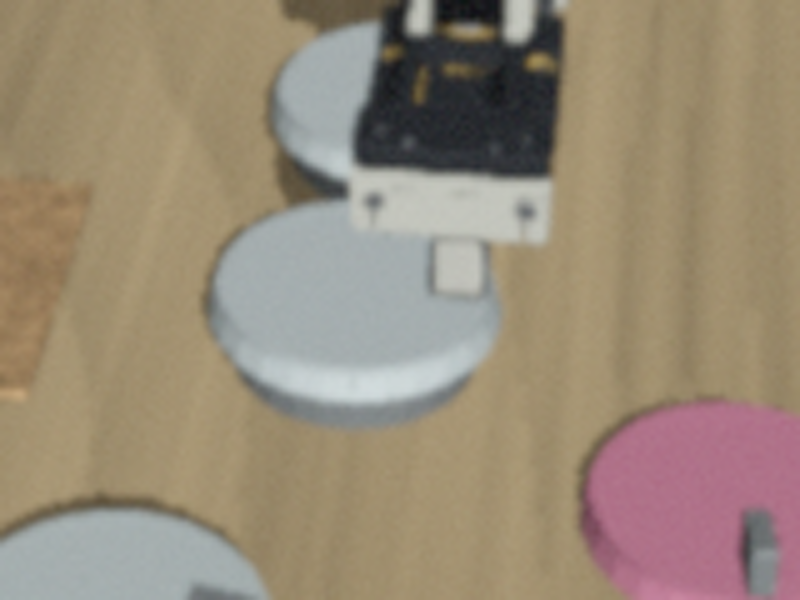

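Lid B is nearly down. DishA, at the lower left, has been knocked aside meanwhile; I'll finish B and then check A.

```bash
python3 -m handwheel '[{"xyz":[0,0,0.15],"dr":[0,0,0]},{"xyz":[0,0,0],"dr":[0,0,0]},{"xyz":[0,0,0],"dr":[0,0,0]}]'
python3 -m handwheel '[{"xyz":[0,0,0],"dr":[0,0,0]},{"xyz":[0,0,0],"dr":[0,0,0]},{"xyz":[0,0,0],"dr":[0,0,0]},{"xyz":[0,0,-2],"dr":[0,0,0]},{"xyz":[0,0,-4],"dr":[0,0,0]},{"xyz":[0,0,-4],"dr":[0,0,0]},{"xyz":[2,0,0],"dr":[0,0,0]},{"xyz":[0,0,0],"dr":[0,0,0]}]' 4
python3 - <<'E'
from h import *
d=snap("wrist","w27");s=snap("side","s27");crop(s,220,230,400,410,4,"s27c");t=snap("top","t27");crop(t,130,190,350,310,3,"t27c")
E
```

```text
time_s: 29.75
eef_pos: [0.4109, 0.1443, 0.1233]
eef_rot: [-0.003, 1.0, 0.0, 0.0]
force: [-3.3, -0.3, 7.2]
finger_gap: 0.102
time_s: 30.55
eef_pos: [0.39, 0.1442, 0.2235]
eef_rot: [-0.004, 1.0, 0.0, 0.001]
force: [-0.2, 0.3, -1.0]
finger_gap: 0.432
```

View pics/w27.png

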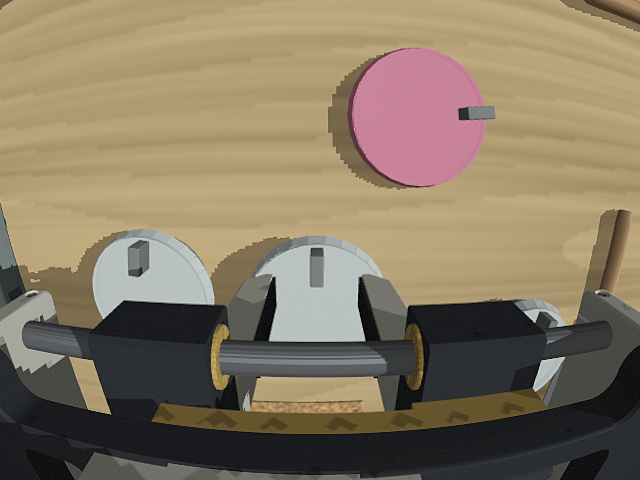

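View pics/s27c.png

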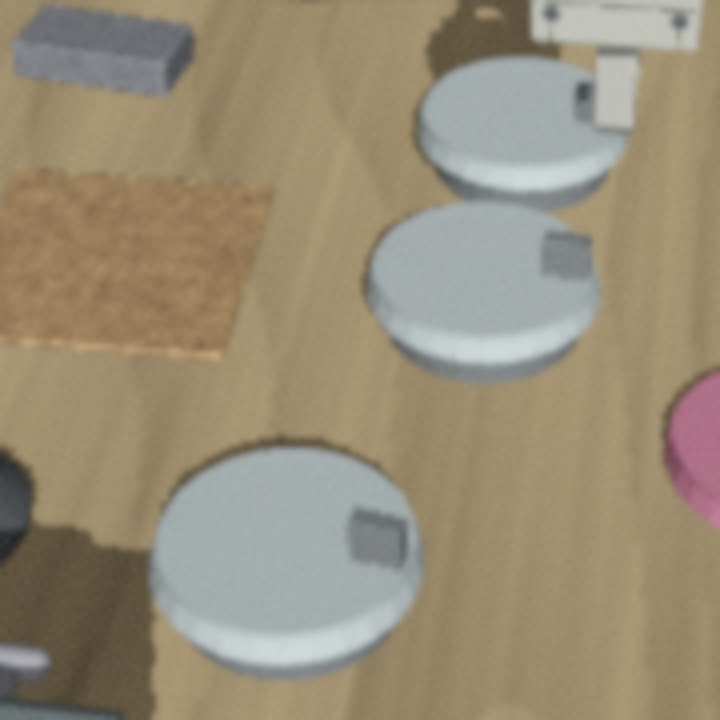

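View pics/t27c.png

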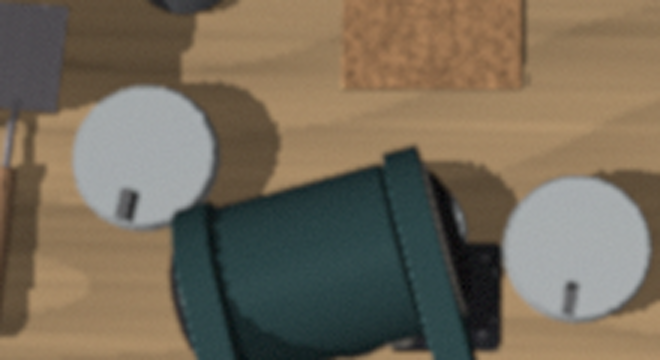

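Dish A was shoved about 1–1.5 cm with its lid still on and level. I'll re-check its centring at the end. Next is lid C.

```bash
python3 -m handwheel '[{"xyz":[0,-4,0],"dr":[0,0,0]},{"xyz":[0,-4,0],"dr":[0,0,0]},{"xyz":[0,-4,0],"dr":[0,0,0]},{"xyz":[0,-2.2,0],"dr":[0,0,0.05]},{"xyz":[0,0,0],"dr":[0,0,0.05]},{"xyz":[0,0,0],"dr":[0,0,0]},{"xyz":[0,0,0],"dr":[0,0,0]}]'
python3 - <<'E'
from h import *
d=snap("wrist","w28");crop(d,260,205,380,295,6,"w28c");p,R,s=tool();print(p,np.degrees(np.arctan2(R[1,1],R[0,1])),s["qpos"])
E
```

```text
time_s: 31.4
eef_pos: [0.3918, 0.0021, 0.2221]
eef_rot: [0.046, 0.999, 0.0, -0.001]
force: [0.7, -0.1, 0.5]
finger_gap: 0.43
[0.39177677 0.00234037 0.22219363] 84.76581232948337 [-5.91776522e-02 -5.16272957e-01  2.11215668e+00  3.28572782e-05
  1.54654735e+00 -1.53862098e+00]
```

View pics/w28c.png

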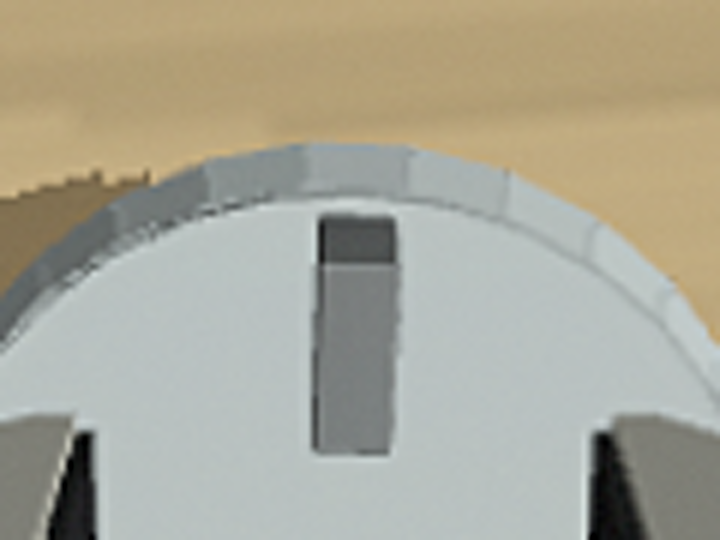

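Run:
```python
from h import *
d=snap("wrist")
c,a=finfit(d,[(260+x/6,205+y/6) for x,y in [(318,264),(397,264),(390,454),(314,454)]])
go((*c,.124))
```

```text
fin centre [0.4069 0.0041] yaw deg -6.69731977994821 len 0.023741513653835145 wid 0.009104067872350028 lid axis [ 0.4486 -0.0008]
tool delta cm [-1.5   0.3   9.83]
```

```bash
python3 -m handwheel '[{"xyz":[-1.5,0.15,0],"dr":[0,0,0.02]},{"xyz":[0,0,3.2],"dr":[0,0,0]},{"xyz":[0,0,3],"dr":[0,0,0]},{"xyz":[0,0,0],"dr":[0,0,0]},{"xyz":[0,0,0],"dr":[0,0,0]}]'
python3 - <<'E'
from h import *
d=snap("wrist");crop(d,220,200,420,350,4,"w29c");go((.4069,.0025,.124))
E
```

```text
time_s: 32.0
eef_pos: [0.4068, 0.0025, 0.1612]
eef_rot: [0.056, 0.998, 0.0, -0.0]
force: [0.1, 0.2, 0.9]
finger_gap: 0.427
tool delta cm [0.03 0.01 3.8 ]
```

View pics/w29c.png

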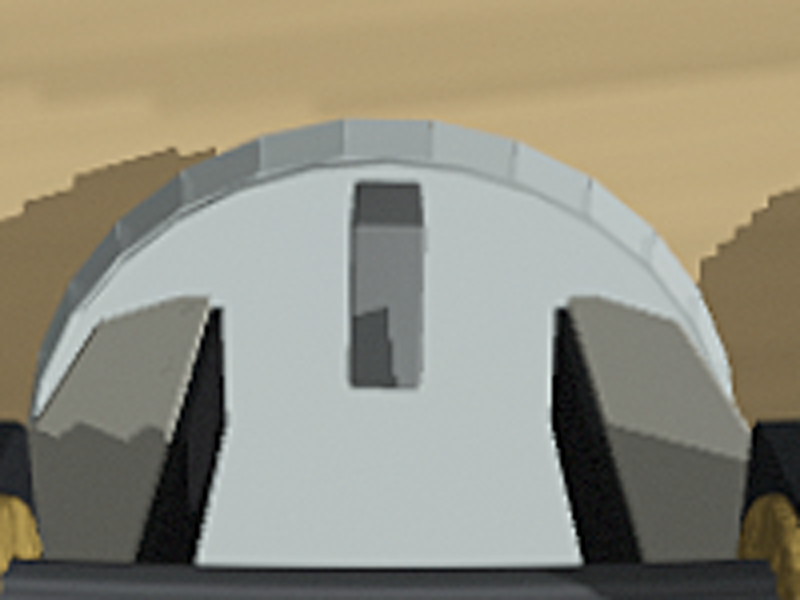

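Well centred on lidC's fin. I'll descend, pinch and tip.

```bash
python3 -m handwheel '[{"xyz":[0,0,1.9],"dr":[0,0,0]},{"xyz":[0,0,1.8],"dr":[0,0,0]},{"xyz":[0,0,0],"dr":[0,0,0]},{"xyz":[0,0,0],"dr":[0,0,0]}]'
python3 -m handwheel '[{"xyz":[0,0,0],"dr":[0,0,0]},{"xyz":[0,0,0],"dr":[0,0,0]},{"xyz":[0,0,0],"dr":[0,0,0]},{"xyz":[0,0,0],"dr":[0,0,0]},{"xyz":[0,0,0],"dr":[0,0,0]}]' 0 30
python3 -m handwheel '[{"xyz":[-0.21,0,-0.21],"dr":[0,0.0225,0]},{"xyz":[-0.21,0,-0.21],"dr":[0,0.0225,0]},{"xyz":[-0.21,0,-0.21],"dr":[0,0.0225,0]},{"xyz":[-0.21,0,-0.21],"dr":[0,0.0225,0]},{"xyz":[-0.21,0,-0.21],"dr":[0,0.0225,0]},{"xyz":[-0.21,0,-0.21],"dr":[0,0.0225,0]},{"xyz":[-0.21,0,-0.21],"dr":[0,0.0225,0]},{"xyz":[-0.21,0,-0.21],"dr":[0,0.0225,0]},{"xyz":[0,0,0],"dr":[0,0,0]},{"xyz":[0,0,0],"dr":[0,0,0]}]'
python3 - <<'E'
from h import *
d=snap("side","s30");crop(d,270,200,430,320,5,"s30c")
E
```

```text
time_s: 32.45
eef_pos: [0.4072, 0.0022, 0.1252]
eef_rot: [0.056, 0.998, -0.0, 0.001]
force: [0.3, 0.2, 0.0]
finger_gap: 0.428
time_s: 32.95
eef_pos: [0.4068, 0.0022, 0.1238]
eef_rot: [0.057, 0.998, 0.0, 0.0]
force: [-1.0, 0.2, 2.2]
finger_gap: 0.107
time_s: 33.95
eef_pos: [0.4247, 0.0001, 0.1389]
eef_rot: [0.056, 0.994, 0.005, -0.09]
force: [-0.6, -0.1, -0.9]
finger_gap: 0.103
```

View pics/s30c.png

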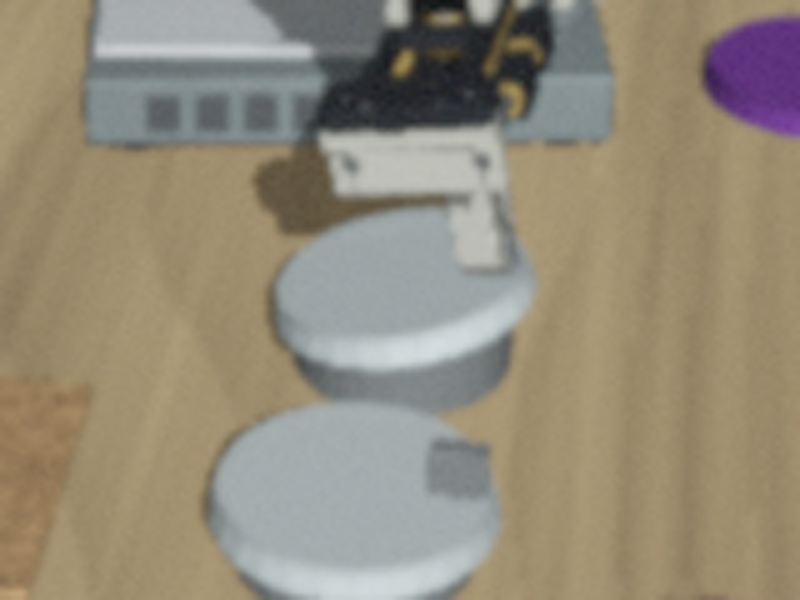

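```bash
python3 -m handwheel '[{"xyz":[0.2,0,-0.17],"dr":[0,-0.03,0]},{"xyz":[0.2,0,-0.17],"dr":[0,-0.03,0]},{"xyz":[0.2,0,-0.17],"dr":[0,-0.03,0]},{"xyz":[0.2,0,-0.17],"dr":[0,-0.03,0]},{"xyz":[0.2,0,-0.17],"dr":[0,-0.03,0]},{"xyz":[0.2,0,-0.17],"dr":[0,-0.03,0]},{"xyz":[0,0,0],"dr":[0,0,0]},{"xyz":[0,0,0],"dr":[0,0,0]}]'
python3 - <<'E'
from h import *
p,R,s=tool();print(np.degrees(np.arctan2(R[1,1],R[0,1])));a=np.radians(-6.4);go((.653-.042*np.cos(a),.121-.042*np.sin(a),p[2]))
E
```

```text
time_s: 34.8
eef_pos: [0.4138, 0.0014, 0.1506]
eef_rot: [0.057, 0.998, -0.0, 0.0]
force: [-0.2, -0.1, -0.8]
finger_gap: 0.105
83.5169973015933
tool delta cm [-1.822e+01  1.458e+01  1.000e-02]
```

```bash
python3 -m handwheel '[{"xyz":[-2.4,0,0],"dr":[0,0,0]},{"xyz":[-2.4,0,0],"dr":[0,0,0]},{"xyz":[-2.4,1.4,0],"dr":[0,0,0]},{"xyz":[-2.4,2.2,0],"dr":[0,0,0]},{"xyz":[-2.4,2.2,0],"dr":[0,0,0]},{"xyz":[-2.4,2.2,0],"dr":[0,0,0]},{"xyz":[-2,2.2,0],"dr":[0,0,0]},{"xyz":[-1.8,2.2,0],"dr":[0,0,0]},{"xyz":[0,2.2,0],"dr":[0,0,0]},{"xyz":[0,0,0],"dr":[0,0,0]}]'; python3 -m handwheel '[{"xyz":[0,0,0],"dr":[0,0,0]},{"xyz":[0,0,0],"dr":[0,0,0]}]'
python3 - <<'E'
from h import *
a=np.radians(-6.4);go((.653-.042*np.cos(a),.121-.042*np.sin(a),.1063))
d=snap("side","s31");d=snap("wrist","w31")
E
```

```text
time_s: 35.8
eef_pos: [0.6117, 0.1278, 0.1495]
eef_rot: [0.056, 0.998, 0.0, -0.001]
force: [0.2, -0.2, -0.8]
finger_gap: 0.106
time_s: 36.0
eef_pos: [0.611, 0.1252, 0.1501]
eef_rot: [0.057, 0.998, -0.0, -0.0]
force: [-0.8, -0.5, -1.5]
finger_gap: 0.11
tool delta cm [-0.02  0.05  4.38]
```

View pics/s31.png

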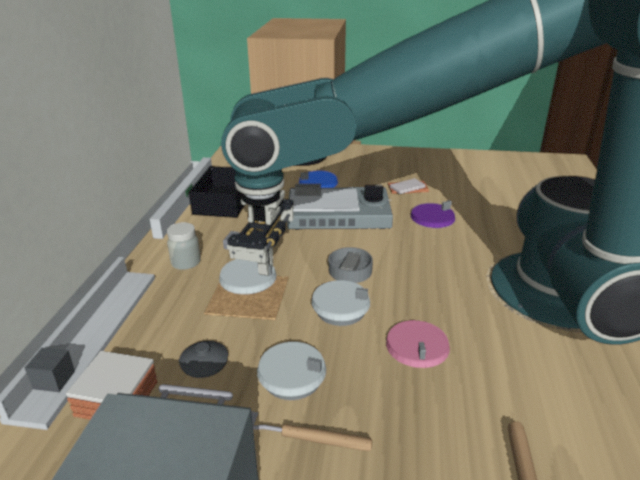

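View pics/w31.png

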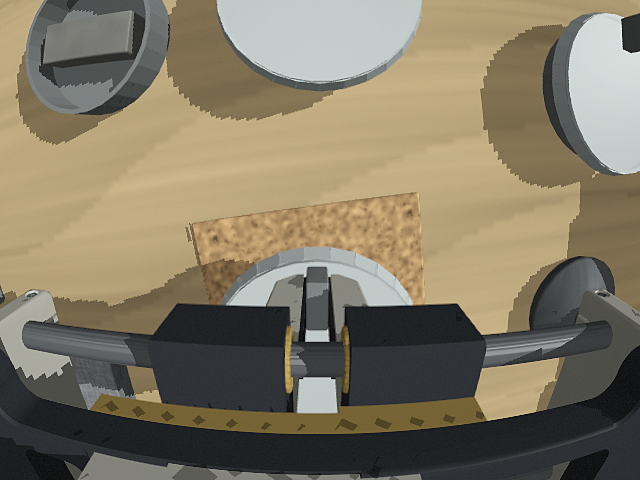

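Bar C is in dish C (side (350,263), wrist (90,40)). I'll set lid C down on the mat.

```bash
python3 -m handwheel '[{"xyz":[0,0,1],"dr":[0,0,0]},{"xyz":[0,0,1],"dr":[0,0,0]},{"xyz":[0,0,1],"dr":[0,0,0]},{"xyz":[0,0,1],"dr":[0,0,0]},{"xyz":[0,0,0.4],"dr":[0,0,0]},{"xyz":[0,0,0],"dr":[0,0,0]},{"xyz":[0,0,0],"dr":[0,0,0]}]'; python3 -m handwheel '[{"xyz":[0,0,0],"dr":[0,0,0]},{"xyz":[0,0,0],"dr":[0,0,0]},{"xyz":[0,0,0],"dr":[0,0,0]},{"xyz":[0,0,-2],"dr":[0,0,0]},{"xyz":[0,0,-4],"dr":[0,0,0]},{"xyz":[0,0,-4],"dr":[0,0,0]},{"xyz":[0,0,0],"dr":[0,0,0]},{"xyz":[0,0,0],"dr":[0,0,0]}]' 4
python3 - <<'E'
from h import *
d=snap("wrist","w32");crop(d,0,0,400,300,2,"w32c");t=snap("top","t32");crop(t,290,240,360,310,8,"t32c");go((.42,0,.213))
E
```

```text
time_s: 36.8
eef_pos: [0.6112, 0.1259, 0.1061]
eef_rot: [0.057, 0.998, -0.0, -0.0]
force: [-1.2, 0.1, -0.6]
finger_gap: 0.105
time_s: 37.6
eef_pos: [0.6114, 0.1259, 0.2072]
eef_rot: [0.057, 0.998, 0.0, 0.001]
force: [-0.1, -0.3, -0.3]
finger_gap: 0.43
tool delta cm [ 17.54 -14.66  -0.76]
```

View pics/w32c.png

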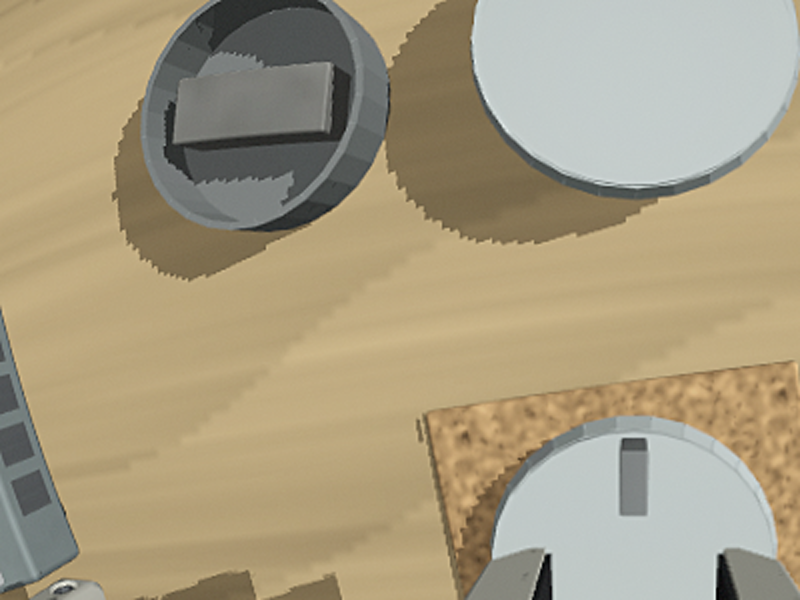

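View pics/t32c.png

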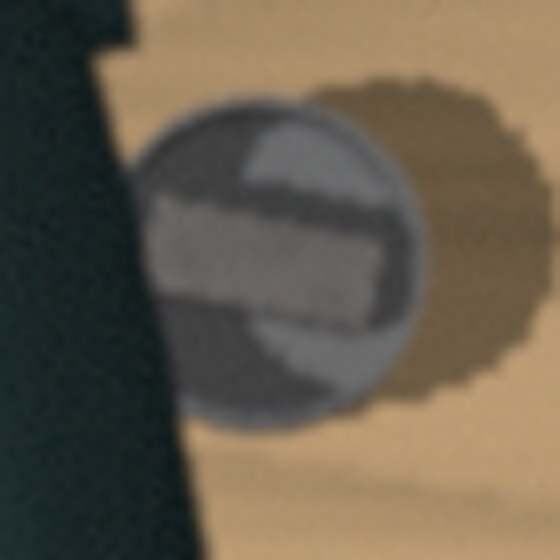

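Bar C lies crosswise in dish C, its long axis at about 80° yaw. I'll go over it and turn the jaws a quarter turn.

```bash
python3 -m handwheel '[{"xyz":[3.5,-2.9,0],"dr":[0,0,0]},{"xyz":[3.5,-2.9,0],"dr":[0,0,0]},{"xyz":[3.5,-2.9,0],"dr":[0,0,0]},{"xyz":[3.5,-2.9,0],"dr":[0,0,0]},{"xyz":[3.5,-2.9,0],"dr":[0,0,0.14]},{"xyz":[0,0,0],"dr":[0,0,0.14]},{"xyz":[0,0,0],"dr":[0,0,0.14]},{"xyz":[0,0,0],"dr":[0,0,0.14]},{"xyz":[0,0,0],"dr":[0,0,0.14]},{"xyz":[0,0,0],"dr":[0,0,0.14]}]' 4.5
python3 -m handwheel '[{"xyz":[0,0,0],"dr":[0,0,0.14]},{"xyz":[0,0,0],"dr":[0,0,0.14]},{"xyz":[0,0,0],"dr":[0,0,0.14]},{"xyz":[0,0,0],"dr":[0,0,0.14]},{"xyz":[0,0,0],"dr":[0,0,0.14]},{"xyz":[0,0,0],"dr":[0,0,0.1]},{"xyz":[0,0,0],"dr":[0,0,0]},{"xyz":[0,0,0],"dr":[0,0,0]}]'
python3 - <<'E'
from h import *
d=snap("wrist","w33");p,R,s=tool();print(p,np.degrees(np.arctan2(R[1,1],R[0,1])),s["qpos"])
E
```

```text
time_s: 38.7
eef_pos: [0.4205, 0.0015, 0.205]
eef_rot: [0.461, 0.887, -0.0, -0.001]
force: [-0.1, -0.1, 0.5]
finger_gap: 0.483
time_s: 39.5
eef_pos: [0.4207, 0.0016, 0.2056]
eef_rot: [0.768, 0.641, -0.0, -0.0]
force: [0.2, -0.4, -0.1]
finger_gap: 0.48
[0.42076651 0.00158297 0.2057593 ] -10.280515964533052 [-5.68756198e-02 -4.29455595e-01  2.08160694e+00 -5.19046753e-06
  1.49049150e+00  1.22553582e-01]
```

View pics/w33.png

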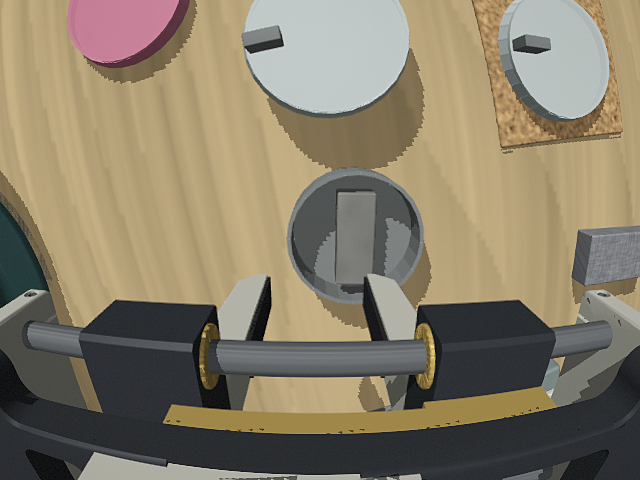

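Run:
```python
from h import *
d=snap("wrist");crop(d,280,160,430,310,5,"w33c")
```

```text
(no output)
```

View pics/w33c.png

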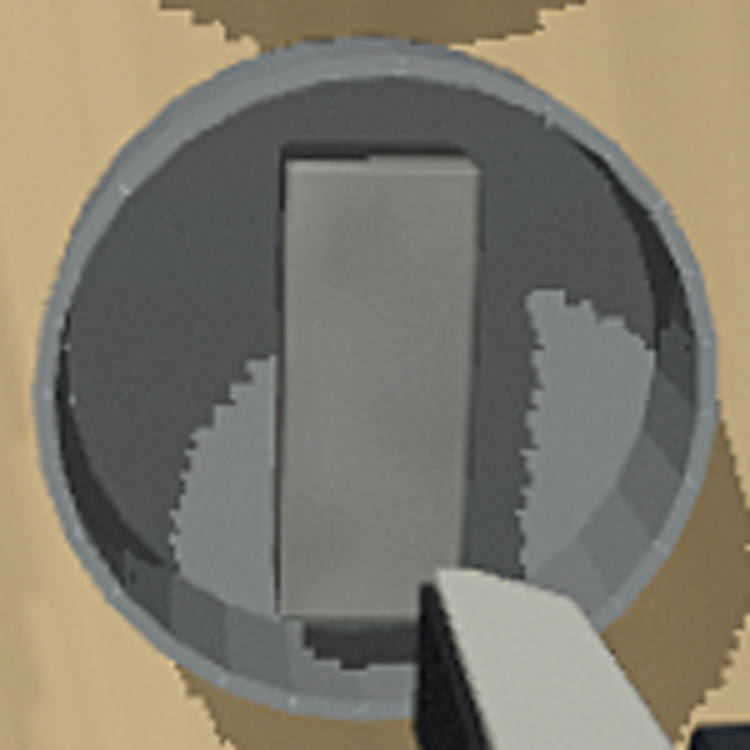

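Run:
```python
from h import *
from meas import *
d=snap("wrist")
c=barfit(d,[(280+x/5,160+y/5) for x,y in [(287,174),(478,176),(463,612),(280,615)]])
go((*c,.092))
rimall(d,(356,236),72,(.4486,-.001),.0)
```

```text
bar c [ 0.4482 -0.0033] yaw -100.10379753520814 L,W 0.06705699921824046 0.02768598159799463
tool delta cm [ 0.02  2.78 11.41]
dish [ 0.4481 -0.0019] rms 5.035739198891145 med 0.2890823236881557
tcp target [ 0.44812411 -0.00194081]
tool delta cm [ 0.14  2.75 -0.  ]
```

```bash
python3 -m handwheel '[{"xyz":[0,2.75,0],"dr":[0,0,0]},{"xyz":[0,0,3],"dr":[0,0,0]},{"xyz":[0,0,3],"dr":[0,0,0]},{"xyz":[0,0,0],"dr":[0,0,0]},{"xyz":[0,0,0],"dr":[0,0,0]}]' 4.2
python3 - <<'E'
from h import *
d=snap("wrist","w34");crop(d,230,160,400,345,4,"w34c");go((.4482,-.0025,.092))
E
```

```text
time_s: 40.15
eef_pos: [0.448, -0.0034, 0.1469]
eef_rot: [0.768, 0.64, -0.0, -0.0]
force: [-0.2, -0.2, 0.8]
finger_gap: 0.449
tool delta cm [ 0.09 -0.04  5.58]
```

View pics/w34c.png

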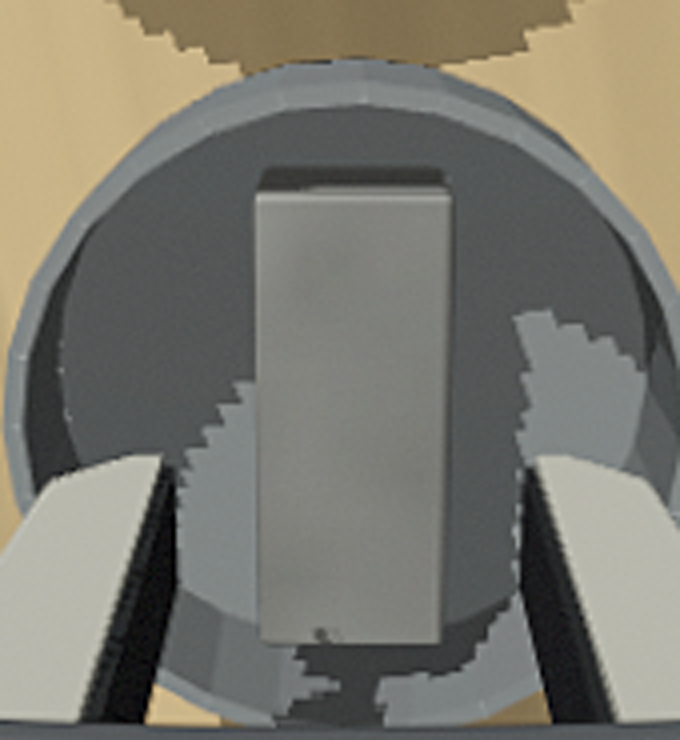

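```bash
python3 -m handwheel '[{"xyz":[0.1,0,2],"dr":[0,0,0]},{"xyz":[0,0,2],"dr":[0,0,0]},{"xyz":[0,0,1.6],"dr":[0,0,0]},{"xyz":[0,0,0],"dr":[0,0,0]},{"xyz":[0,0,0],"dr":[0,0,0]}]' 4.2
python3 -m handwheel '[{"xyz":[0,0,0],"dr":[0,0,0]},{"xyz":[0,0,0],"dr":[0,0,0]},{"xyz":[0,0,0],"dr":[0,0,0]},{"xyz":[0,0,0],"dr":[0,0,0]}]' 0 35
python3 -m handwheel '[{"xyz":[0,0,-1],"dr":[0,0,0]},{"xyz":[0,0,-2],"dr":[0,0,0]},{"xyz":[0,0,-2],"dr":[0,0,0]},{"xyz":[0,0,-2],"dr":[0,0,0]},{"xyz":[0,0,-3],"dr":[0,0,0]},{"xyz":[0,0,0],"dr":[0,0,0]},{"xyz":[0,0,0],"dr":[0,0,-0.11]},{"xyz":[0,0,0],"dr":[0,0,-0.11]},{"xyz":[0,0,0],"dr":[0,0,-0.11]},{"xyz":[0,0,0],"dr":[0,0,0]}]'
python3 - <<'E'
from h import *
d=snap("side","s35")
u=np.radians(8.2);X=np.array([np.cos(u),np.sin(u)]);Y=np.array([-np.sin(u),np.cos(u)]);pc=np.array([.5455,-.2545])
p,R,s=tool();print(np.degrees(np.arctan2(R[1,1],R[0,1])))
t=pc-.045*X+.01*Y;print(t);go((*t,.19))
E
```

```text
time_s: 40.7
eef_pos: [0.4488, -0.0025, 0.092]
eef_rot: [0.769, 0.64, 0.001, 0.001]
force: [0.1, 0.2, 0.6]
finger_gap: 0.452
time_s: 41.1
eef_pos: [0.4486, -0.0025, 0.0915]
eef_rot: [0.769, 0.64, 0.001, 0.0]
force: [-1.3, 0.4, 7.8]
finger_gap: 0.301
time_s: 42.1
eef_pos: [0.448, -0.0024, 0.1903]
eef_rot: [0.652, 0.758, -0.0, -0.0]
force: [0.4, -0.2, -1.4]
finger_gap: 0.297
8.322423318206322
[ 0.49953378 -0.25102054]
tool delta cm [-25.34   1.5    0.03]
```

View pics/s35.png

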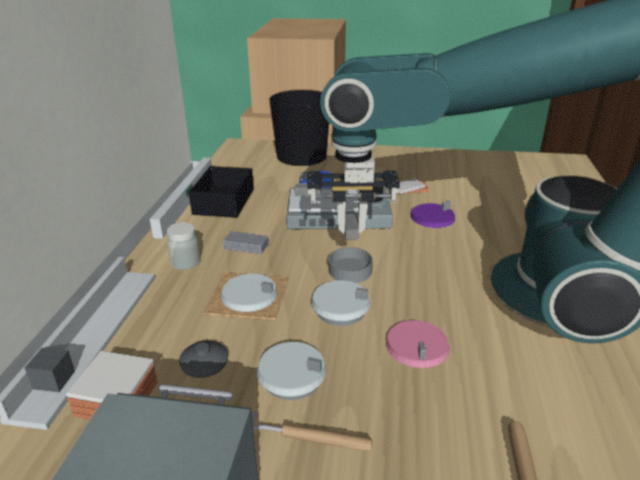

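```bash
python3 -m handwheel '[{"xyz":[-3.6,0.2,0],"dr":[0,0,0]},{"xyz":[-3.6,0.2,0],"dr":[0,0,0]},{"xyz":[-3.6,0.2,0],"dr":[0,0,0]},{"xyz":[-3.6,0.2,0],"dr":[0,0,0]},{"xyz":[-3.6,0.2,0],"dr":[0,0,0]},{"xyz":[-3.6,0.2,0],"dr":[0,0,0]},{"xyz":[-3.6,0.2,0],"dr":[0,0,0]},{"xyz":[0,0,0],"dr":[0,0,0]},{"xyz":[0,0,0],"dr":[0,0,0]},{"xyz":[0,0,0],"dr":[0,0,0]}]'
python3 - <<'E'
from h import *
d=snap("wrist","w36");d=snap("side");crop(d,250,130,420,260,4,"s36c");go((.4995,-.2510,.139))
E
```

```text
time_s: 43.15
eef_pos: [0.4989, -0.2489, 0.1903]
eef_rot: [0.654, 0.757, 0.0, -0.0]
force: [-1.1, -0.3, -0.6]
finger_gap: 0.3
tool delta cm [-0.23  0.01  5.15]
```

View pics/w36.png

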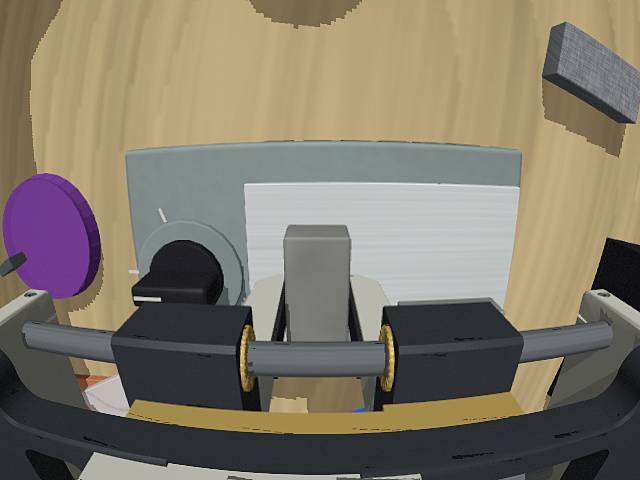

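View pics/s36c.png

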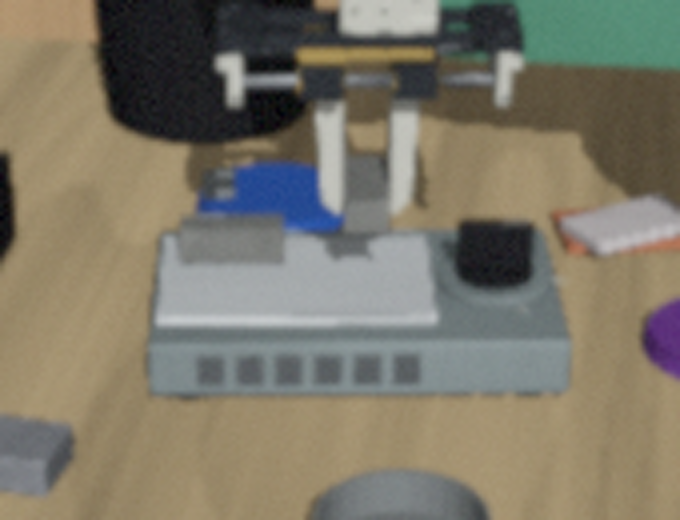

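```bash
python3 -m handwheel '[{"xyz":[-0.2,0,1.5],"dr":[0,0,0]},{"xyz":[0,0,1.5],"dr":[0,0,0]},{"xyz":[0,0,1.2],"dr":[0,0,0]},{"xyz":[0,0,0.6],"dr":[0,0,0]},{"xyz":[0,0,0.25],"dr":[0,0,0]},{"xyz":[0,0,0],"dr":[0,0,0]},{"xyz":[0,0,0],"dr":[0,0,0]}]'
python3 -m handwheel '[{"xyz":[0,0,0.15],"dr":[0,0,0]},{"xyz":[0,0,0],"dr":[0,0,0]},{"xyz":[0,0,0],"dr":[0,0,0]}]'
```

```text
time_s: 43.95
eef_pos: [0.4995, -0.2517, 0.1404]
eef_rot: [0.653, 0.757, 0.0, 0.0]
force: [-0.3, 0.9, 0.4]
finger_gap: 0.296
time_s: 44.25
eef_pos: [0.4994, -0.2517, 0.1386]
eef_rot: [0.653, 0.757, 0.0, 0.0]
force: [-0.1, 0.4, -1.6]
finger_gap: 0.297
```

```bash
python3 -m handwheel '[{"xyz":[0,0,0.05],"dr":[0,0,0]},{"xyz":[0,0,0],"dr":[0,0,0]}]'
python3 -m handwheel '[{"xyz":[0,0,0],"dr":[0,0,0]},{"xyz":[0,0,0],"dr":[0,0,0]},{"xyz":[0,0,-1],"dr":[0,0,0]},{"xyz":[0,0,-3],"dr":[0,0,0]},{"xyz":[0,0,-3],"dr":[0,0,0]},{"xyz":[0,0,0],"dr":[0,0,0]}]' 4.2
python3 - <<'E'
from h import *
d=snap("wrist","w37");d=snap("side");crop(d,250,130,420,260,4,"s37c");p,R,s=tool()
a=np.radians(-6.4);go((.6112-.02,.1259,p[2]));print(p,s["qpos"])
E
```

```text
time_s: 44.45
eef_pos: [0.4994, -0.2517, 0.1385]
eef_rot: [0.653, 0.757, 0.0, 0.0]
force: [-3.6, 1.4, 4.3]
finger_gap: 0.295
time_s: 45.05
eef_pos: [0.5004, -0.2522, 0.213]
eef_rot: [0.653, 0.757, 0.001, 0.003]
force: [0.3, -0.7, -0.1]
finger_gap: 0.454
tool delta cm [ 3.600e+01  1.462e+01 -2.000e-02]
[ 0.49950992 -0.25170581  0.20888632] [-5.12376891e-01 -9.63355491e-02  1.80856414e+00  1.25183823e-05
  1.42777237e+00 -6.59905867e-01]
```

View pics/w37.png

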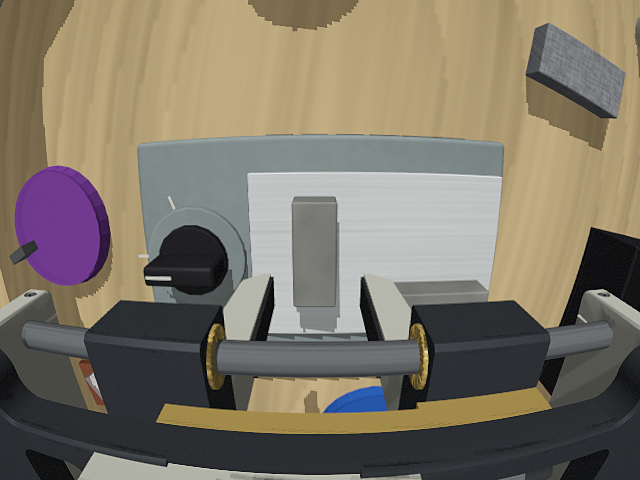

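View pics/s37c.png

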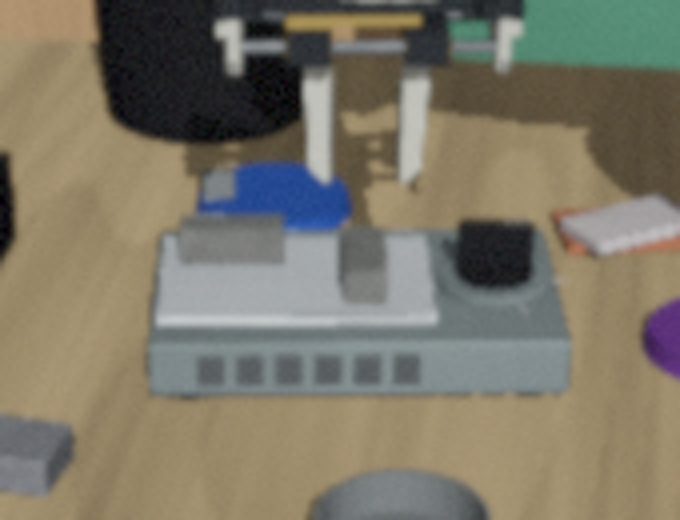

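Both bars lie flat on the plate (wrist (315,250) and (440,290)). I'll return for lid C.

```bash
python3 -m handwheel '[{"xyz":[4,1.6,0],"dr":[0,0,0]},{"xyz":[4,1.6,0],"dr":[0,0,0]},{"xyz":[4,1.6,0],"dr":[0,0,0]},{"xyz":[4,1.6,0],"dr":[0,0,0]},{"xyz":[4,1.6,0],"dr":[0,0,0]},{"xyz":[4,1.6,0],"dr":[0,0,0]},{"xyz":[4,1.6,0],"dr":[0,0,0]},{"xyz":[4,1.6,0],"dr":[0,0,0]},{"xyz":[4,1.8,0],"dr":[0,0,0]},{"xyz":[0,0,0],"dr":[0,0,0]}]' 4
python3 -m handwheel '[{"xyz":[0,0,0],"dr":[0,0,-0.13]},{"xyz":[0,0,0],"dr":[0,0,-0.13]},{"xyz":[0,0,0],"dr":[0,0,-0.13]},{"xyz":[0,0,0],"dr":[0,0,-0.13]},{"xyz":[0,0,0],"dr":[0,0,-0.13]},{"xyz":[0,0,0],"dr":[0,0,-0.13]},{"xyz":[0,0,0],"dr":[0,0,-0.13]},{"xyz":[0,0,0],"dr":[0,0,-0.13]},{"xyz":[0,0,0],"dr":[0,0,-0.13]},{"xyz":[0,0,0],"dr":[0,0,-0.13]}]'
python3 -m handwheel '[{"xyz":[0,0,0],"dr":[0,0,0]},{"xyz":[0,0,0],"dr":[0,0,0]}]'
python3 - <<'E'
from h import *
d=snap("wrist","w38");crop(d,260,205,380,295,6,"w38c");p,R,s=tool();print(np.degrees(np.arctan2(R[1,1],R[0,1])));go((.6112,.1259,.1061))
E
```

```text
time_s: 46.15
eef_pos: [0.591, 0.1299, 0.2065]
eef_rot: [0.652, 0.758, -0.0, -0.001]
force: [0.4, -1.0, -0.0]
finger_gap: 0.429
time_s: 47.15
eef_pos: [0.5905, 0.1254, 0.2069]
eef_rot: [0.059, 0.998, -0.0, -0.001]
force: [-0.9, 0.3, -0.1]
finger_gap: 0.427
time_s: 47.35
eef_pos: [0.5906, 0.1256, 0.2073]
eef_rot: [0.064, 0.998, -0.0, -0.0]
force: [-0.2, 0.5, -0.0]
finger_gap: 0.429
82.71048133202338
tool delta cm [-2.04  0.29 10.13]
```

View pics/w38c.png

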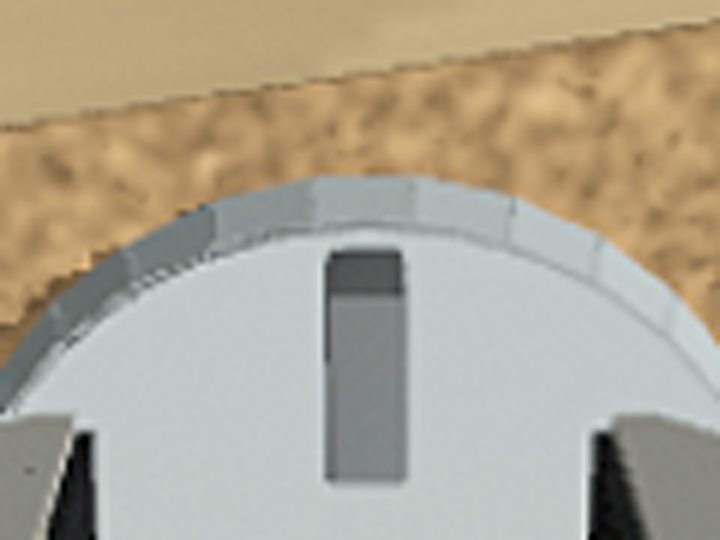

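```bash
python3 -m handwheel '[{"xyz":[-2.05,0.3,2],"dr":[0,0,-0.013]},{"xyz":[0,0,3],"dr":[0,0,0]},{"xyz":[0,0,3],"dr":[0,0,0]},{"xyz":[0,0,0],"dr":[0,0,0]},{"xyz":[0,0,0],"dr":[0,0,0]}]'
python3 - <<'E'
from h import *
d=snap("wrist");crop(d,220,200,420,350,4,"w39c");go((.6112,.1259,.1065))
E
```

```text
time_s: 47.9
eef_pos: [0.6116, 0.1263, 0.1283]
eef_rot: [0.056, 0.998, -0.0, -0.0]
force: [0.4, 0.0, 0.4]
finger_gap: 0.431
tool delta cm [ 0.08 -0.06  2.29]
```

View pics/w39c.png

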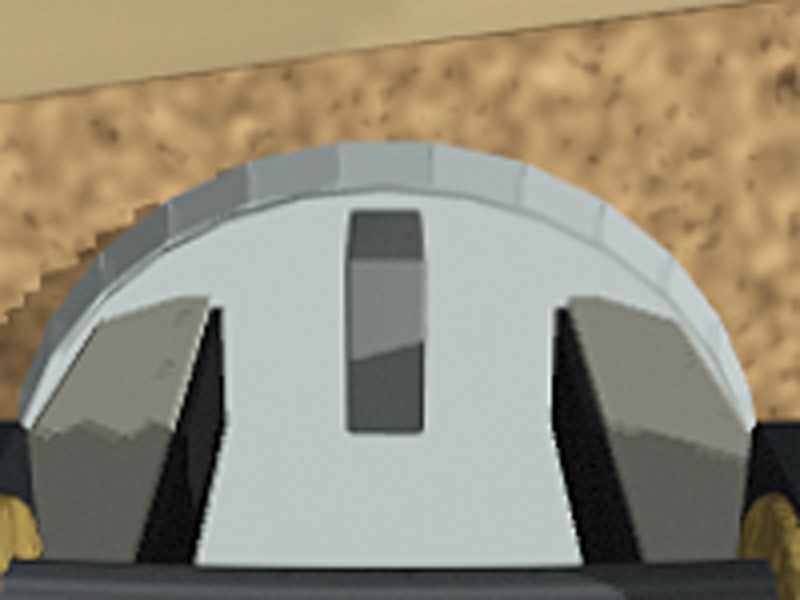

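```bash
python3 -m handwheel '[{"xyz":[0.05,-0.05,1.2],"dr":[0,0,0]},{"xyz":[0,0,1],"dr":[0,0,0]},{"xyz":[0,0,0],"dr":[0,0,0]},{"xyz":[0,0,0],"dr":[0,0,0]}]'
python3 -m handwheel '[{"xyz":[0,0,0],"dr":[0,0,0]},{"xyz":[0,0,0],"dr":[0,0,0]},{"xyz":[0,0,0],"dr":[0,0,0]},{"xyz":[0,0,0],"dr":[0,0,0]},{"xyz":[0,0,-1],"dr":[0,0,0]},{"xyz":[0,0,-1.6],"dr":[0,0,0]},{"xyz":[0,0,-1.8],"dr":[0,0,0]},{"xyz":[0,0,0],"dr":[0,0,0]},{"xyz":[0,0,0],"dr":[0,0,0]}]' 0 30
python3 -c "
from h import *
go((.53,-.011,.151))"
```

```text
time_s: 48.35
eef_pos: [0.6109, 0.1259, 0.1058]
eef_rot: [0.055, 0.998, -0.0, -0.0]
force: [-1.0, -0.0, -0.5]
finger_gap: 0.428
time_s: 49.25
eef_pos: [0.6112, 0.126, 0.1508]
eef_rot: [0.055, 0.998, 0.0, 0.001]
force: [1.2, -1.1, -0.7]
finger_gap: 0.1
tool delta cm [  6.57 -14.51  -0.03]
```

```bash
python3 -m handwheel '[{"xyz":[0.7,-2.1,0],"dr":[0,0,0]},{"xyz":[1,-2.1,0],"dr":[0,0,0]},{"xyz":[1,-2.1,0],"dr":[0,0,0]},{"xyz":[1,-2.1,0],"dr":[0,0,0]},{"xyz":[1,-2.1,0],"dr":[0,0,0]},{"xyz":[1,-2.1,0],"dr":[0,0,0]},{"xyz":[0.9,-1.9,0],"dr":[0,0,0]},{"xyz":[0,0,0],"dr":[0,0,0]},{"xyz":[0,0,0],"dr":[0,0,0]},{"xyz":[0,0,0],"dr":[0,0,0]}]'
python3 - <<'E'
from h import *
d=snap("wrist","w40")
E
```

```text
time_s: 50.25
eef_pos: [0.5296, -0.0104, 0.1496]
eef_rot: [0.055, 0.998, 0.0, -0.0]
force: [-0.3, -0.0, -0.8]
finger_gap: 0.106
```

View pics/w40.png

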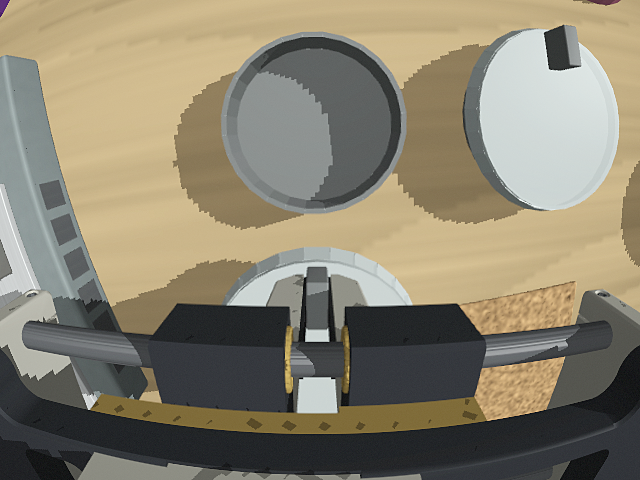

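Run:
```python
from meas import *
d=snap("wrist")
c0,c=rimall(d,(313,122),100,(.448,-.002),.042)
```

```text
dish [ 0.4482 -0.0019] rms 0.2128196483130861 med 0.08008815370804181
tcp target [0.40641294 0.00272139]
tool delta cm [12.4  -0.05  0.  ]
```

```bash
python3 -m handwheel '[{"xyz":[2.1,0,0],"dr":[0,0,0]},{"xyz":[2.1,0,0],"dr":[0,0,0]},{"xyz":[2.1,0,0],"dr":[0,0,0]},{"xyz":[2.1,0,0],"dr":[0,0,0]},{"xyz":[2,0,0],"dr":[0,0,0]},{"xyz":[2,-0.05,0],"dr":[0,0,0]},{"xyz":[0,0,0],"dr":[0,0,0]},{"xyz":[0,0,0],"dr":[0,0,0]},{"xyz":[0,0,0],"dr":[0,0,0]}]'
python3 - <<'E'
from h import *
go((.4064,.0027,.1235));d=snap("side");crop(d,270,200,430,320,5,"s41c")
E
```

```text
time_s: 51.25
eef_pos: [0.4067, 0.0024, 0.15]
eef_rot: [0.055, 0.998, -0.0, 0.0]
force: [-0.1, 0.9, -0.4]
finger_gap: 0.107
tool delta cm [0.03 0.03 2.65]
```

View pics/s41c.png

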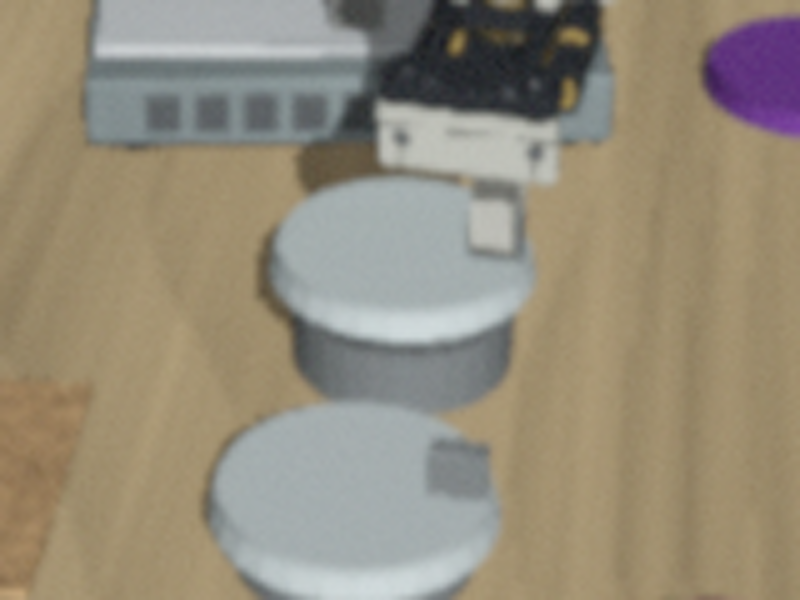

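```bash
python3 -m handwheel '[{"xyz":[0,0,0.8],"dr":[0,0,0]},{"xyz":[0,0,0.8],"dr":[0,0,0]},{"xyz":[0,0,0.5],"dr":[0,0,0]},{"xyz":[0,0,0.3],"dr":[0,0,0]},{"xyz":[0,0,0.15],"dr":[0,0,0]},{"xyz":[0,0,0.15],"dr":[0,0,0]},{"xyz":[0,0,0],"dr":[0,0,0]},{"xyz":[0,0,0],"dr":[0,0,0]}]'
```

```text
time_s: 52.1
eef_pos: [0.4065, 0.0022, 0.1244]
eef_rot: [0.055, 0.998, -0.0, 0.0]
force: [-10.9, 0.6, 19.7]
finger_gap: 0.104
```

Run:
```python
from h import *
go((.4064,.0027,.1235));d=snap("side");crop(d,270,200,430,320,5,"s42c")
```

```text
tool delta cm [0.02 0.05 0.09]
```

View pics/s42c.png

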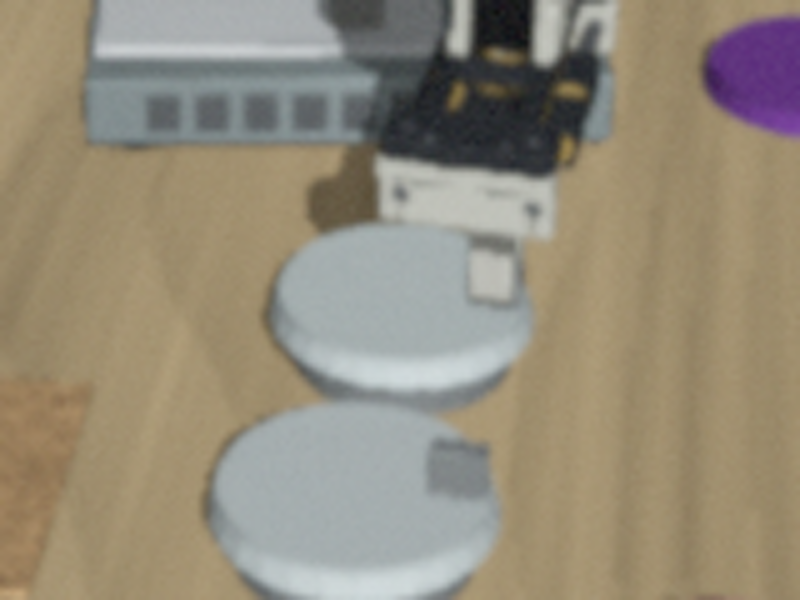

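```bash
python3 -m handwheel '[{"xyz":[0,0,0],"dr":[0,0,0]},{"xyz":[0,0,0],"dr":[0,0,0]},{"xyz":[0,0,0],"dr":[0,0,0]},{"xyz":[0,0,-2],"dr":[0,0,0]},{"xyz":[0,0,-4],"dr":[0,0,0]},{"xyz":[0,0,-4],"dr":[0,0,0]},{"xyz":[2,0,0],"dr":[0,0,0]},{"xyz":[0,0,0],"dr":[0,0,0]},{"xyz":[0,0,0],"dr":[0,0,0]}]' 4
python3 - <<'E'
from h import *
d=snap("wrist","w43");s=snap("side","s43");crop(s,240,200,420,410,4,"s43c")
E
```

```text
time_s: 53.05
eef_pos: [0.3863, 0.0045, 0.2225]
eef_rot: [0.055, 0.998, 0.0, 0.0]
force: [0.1, -1.2, -0.0]
finger_gap: 0.429
```

View pics/s43c.png

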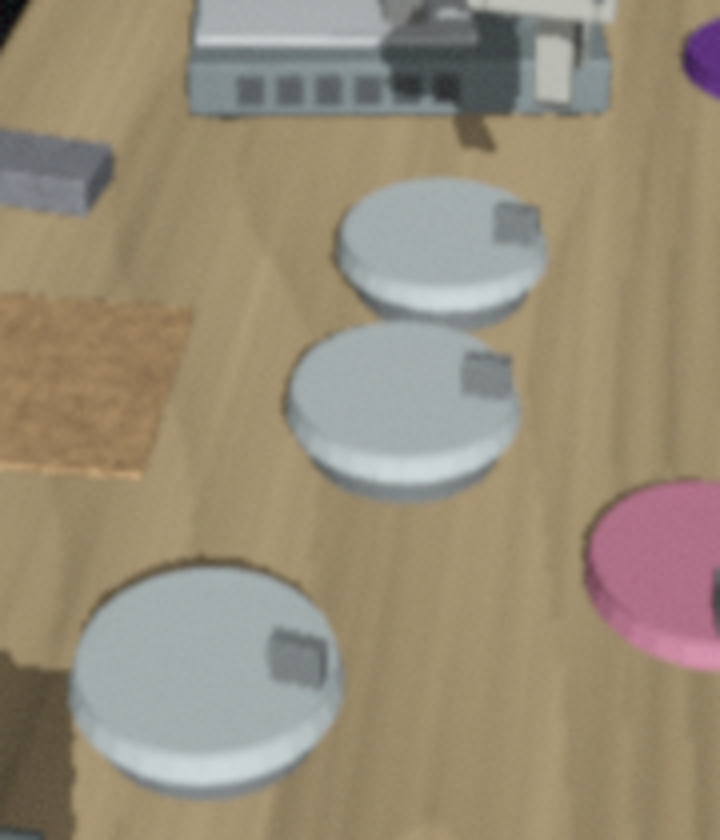

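View pics/w43.png

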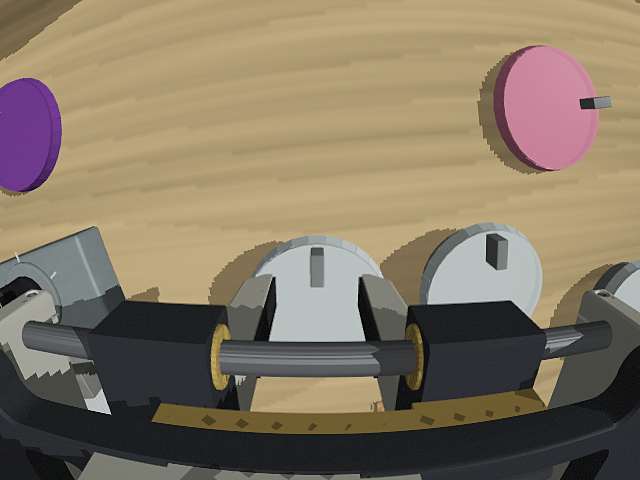

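All three lids look seated. I'll check centring numerically from the side view, fitting the lid skirt circle and the dish foot circle, especially for the knocked dish A.

```bash
cat > cen.py <<'E'
from meas import *
def centre(d,uv,wu,wv):
    im=d["pixels"].astype(int);hsv=cv2.cvtColor(d["pixels"],cv2.COLOR_RGB2HSV)
    u0,v0=uv;Q=[];L=[]
    for u in range(u0-wu,u0+wu+1):
        col=hsv[v0:v0+wv,u];g=im[v0:v0+wv,u].max(1).astype(float);sat=col[:,1].astype(float)
        # walk down: pale -> dark grey (dish) -> wood (saturated)
        w=np.where(sat>55)[0]
        if len(w)==0: continue
        k=w[0]                       # first wood
        p=np.where(g[:k]<(135))[0]
        foot=v0+k-.5
        if len(p): 
            lid=v0+p[0]-.5
            if foot-lid>=2: Q.append(plane(d,(u,foot),0)[:2]);L.append(plane(d,(u,lid),.022)[:2])
    Q=np.array(Q);L=np.array(L)
    def fit(P,r,c):
        f=lambda p:np.hypot(*(P-p).T)-r
        s=least_squares(f,c,loss="soft_l1",f_scale=.001);return s.x,1e3*np.sqrt(np.mean(f(s.x)**2))
    c=plane(d,uv,.03)[:2]
    D,rd=fit(Q,.05,c);l,rl=fit(L,.061,c)
    print("n",len(Q),"dish",np.round(D,4),round(rd,2),"lid",np.round(l,4),round(rl,2),"lid-dish mm",np.round((l-D)*1e3,1))
E
python3 - <<'E'
from cen import *
d=snap("side")
for n,uv,wu,wv in [("A",(291,366),24,40),("B",(341,300),22,34),("C",(351,262),20,22)]:
    print(n,end=" ");centre(d,uv,wu,wv)
o=dict(d);o["pixels"]=cv2.imread("pics/side0.png")[:,:,::-1].copy()
for n,uv,wu,wv in [("A",(295,362),24,40),("B",(341,300),22,34),("C",(351,262),20,22)]:
    print("orig",n,end=" ");centre(o,uv,wu,wv)
o["pixels"]=cv2.imread("pics/side0.png")[:,:,::-1].copy()
E
```

```text
A n 34 dish [0.5132 0.3461] 0.61 lid [0.5319 0.353 ] 6.62 lid-dish mm [18.7  6.9]
B n 40 dish [0.4516 0.1439] 0.73 lid [0.4502 0.1468] 2.46 lid-dish mm [-1.4  2.9]
C n 15 dish [ 0.4465 -0.0019] 0.98 lid [ 0.4446 -0.0011] 1.95 lid-dish mm [-1.9  0.8]
orig A n 20 dish [0.511  0.3337] 0.58 lid [0.5101 0.3344] 1.12 lid-dish mm [-1.   0.6]
orig B n 28 dish [0.4518 0.1441] 0.75 lid [0.452  0.1446] 2.71 lid-dish mm [0.2 0.5]
orig C n 14 dish [ 0.4469 -0.0024] 0.88 lid [ 0.4465 -0.0026] 0.99 lid-dish mm [-0.4 -0.3]
```

Run:
```python
from cen import *
d=snap("side")
crop(d,250,330,340,400,8,"s44c")
t=snap("top","t44")
for n,uv in [("A",(178,242)),("C",(322,272))]:
    for u,v,ax,an,c in lids(t,None):
        if abs(u-uv[0])<8 and abs(v-uv[1])<8: print(n,"top lid",np.round((u,v),1),np.round(ax,1),np.round(plane(t,(u,v),.026),4))
for u,v,ax,an,c in lids(d,None):
    if 230<u<400 and 240<v<410: print("side lid",np.round((u,v),1),np.round(ax,1),np.round(plane(d,(u,v),.03),4))
```

```text
A top lid [177.1 242. ] [45.9 48.6] [0.5143 0.3487 0.026 ]
side lid [291.1 369.9] [58.6 68.8] [0.5118 0.3561 0.03  ]
side lid [344.9 284.2] [66.3 85.5] [0.448  0.0946 0.03  ]
```

View pics/s44c.png

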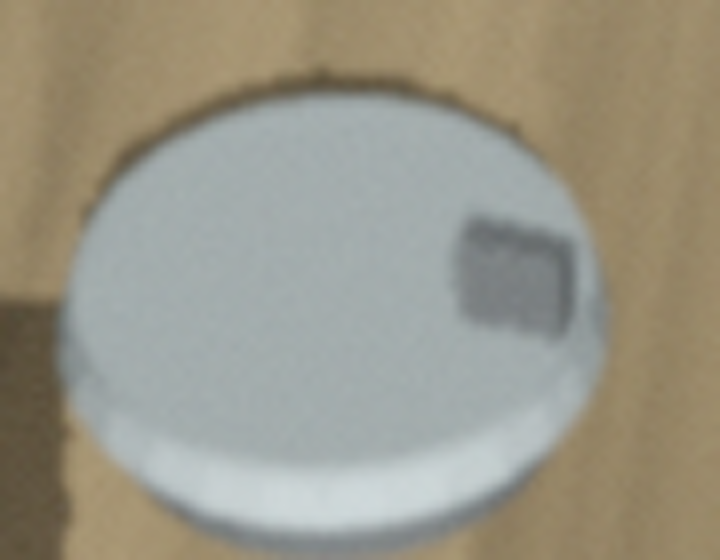

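Run:
```python
from cen import *
d=snap("side")
def prof(im,u,v0,v1):
    return im[v0:v1,u].max(1)
def edge(o,u,v0,thr_lid=.5):
    hsv=cv2.cvtColor(o["pixels"],cv2.COLOR_RGB2HSV);
    return o["pixels"][v0:v0+16,u-1:u+2].mean(1).astype(int).max(1),hsv[v0:v0+16,u,1]
for nm,f,u,v0 in [("now",None,290,390),("orig","pics/side0.png",294,384),("s22","pics/s22.png",294,384)]:
    o=dict(d)
    if f:o["pixels"]=cv2.imread(f)[:,:,::-1].copy()
    g,s=edge(o,u,v0);print(nm,g.tolist(),s.tolist())
```

```text
now [210, 212, 213, 215, 213, 203, 174, 145, 137, 138, 155, 165, 169, 169, 168, 169] [13, 14, 13, 12, 13, 12, 16, 12, 13, 9, 49, 74, 77, 80, 80, 78]
orig [224, 226, 226, 226, 222, 200, 167, 149, 144, 144, 155, 169, 175, 175, 174, 174] [14, 13, 12, 11, 13, 11, 15, 15, 14, 4, 26, 58, 72, 77, 78, 77]
s22 [205, 209, 212, 213, 211, 204, 180, 150, 136, 133, 142, 158, 164, 164, 164, 163] [14, 13, 12, 13, 13, 13, 14, 15, 15, 10, 27, 62, 76, 78, 83, 80]
```

Relative to dish A, lid A has shifted an estimated 1–3.5 mm in y. That is within the 3–4 mm play and not perched, so it is still seated. On to the knob, which I expect near (0.415,-0.273).

```bash
python3 -c "
from h import *
go((.395,-.273,.22))"
```

```text
tool delta cm [ -3.91 -27.48   0.24]
```

```bash
python3 -m handwheel '[{"xyz":[-0.5,-3.9,0],"dr":[0,0,0]},{"xyz":[-0.5,-3.9,0],"dr":[0,0,0]},{"xyz":[-0.5,-3.9,0],"dr":[0,0,0]},{"xyz":[-0.6,-3.9,0],"dr":[0,0,0]},{"xyz":[-0.6,-3.9,0],"dr":[0,0,0]},{"xyz":[-0.6,-3.9,0],"dr":[0,0,0]},{"xyz":[-0.6,-4.1,0.2],"dr":[0,0,-0.125]},{"xyz":[0,0,0],"dr":[0,0,-0.125]},{"xyz":[0,0,0],"dr":[0,0,0]},{"xyz":[0,0,0],"dr":[0,0,0]}]' 4
python3 - <<'E'
from h import *
d=snap("wrist","w45");p,R,s=tool();print(p,np.degrees(np.arctan2(R[1,1],R[0,1])),s["qpos"])
crop(d,230,180,400,340,4,"w45c");s=snap("side");crop(s,340,170,420,240,8,"s45c")
E
```

```text
time_s: 54.35
eef_pos: [0.3948, -0.2729, 0.2206]
eef_rot: [-0.068, 0.998, 0.0, -0.0]
force: [-0.3, 0.0, 0.2]
finger_gap: 0.431
[ 0.39487821 -0.2726864   0.22082158] 97.84162214519262 [-6.57551149e-01 -2.88261651e-01  1.95304317e+00  5.94716320e-05
  1.47696559e+00 -2.36521518e+00]
```

View pics/w45.png

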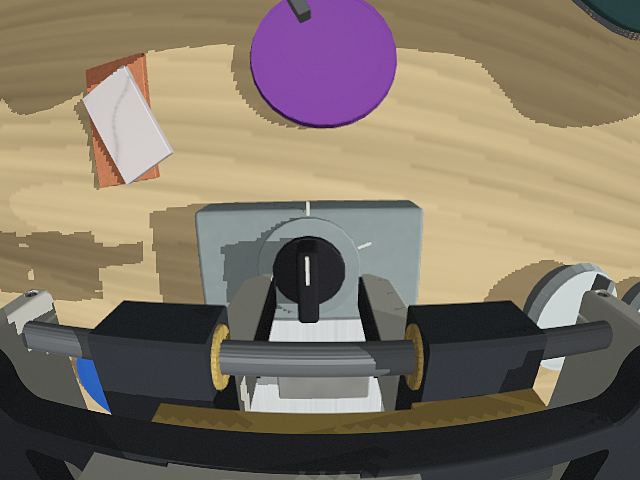

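View pics/w45c.png

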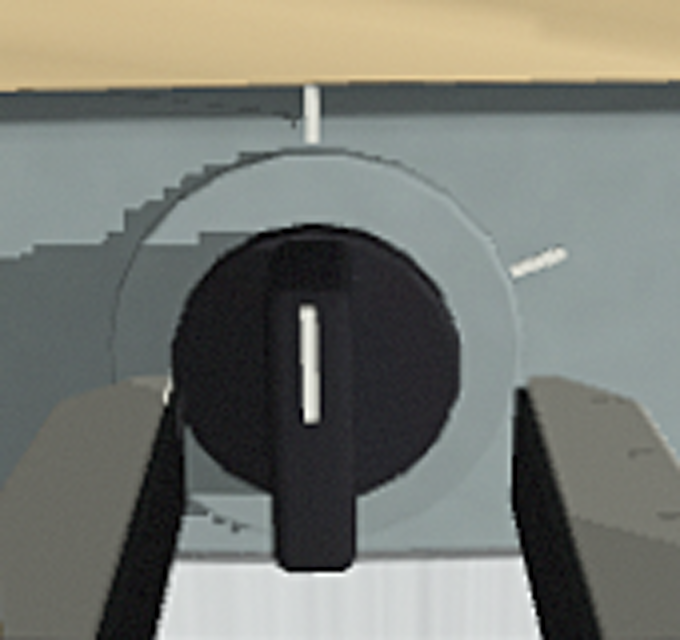

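View pics/s45c.png

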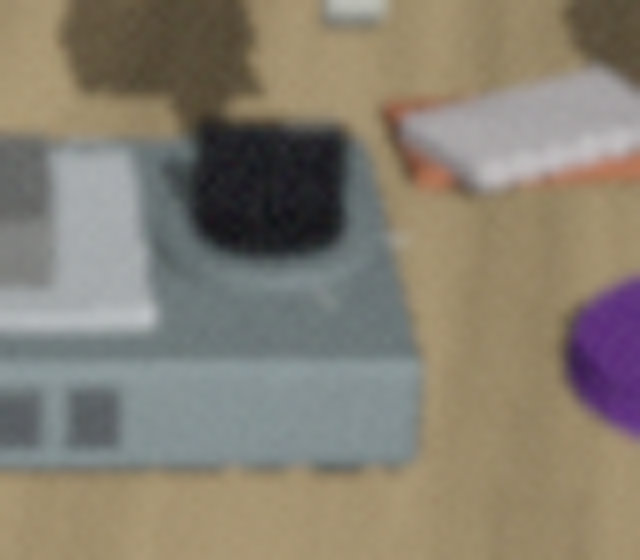

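Run:
```python
from h import *
d=snap("wrist")
q=lambda x,y:(230+x/4,180+y/4)
print("ring",[np.round(plane(d,q(317,343),z),4) for z in (.045,.048)])
c=[q(272,288),q(350,288),q(355,570),q(275,570)]
for z in (.07,.08,.09,.1):
    P=np.array([plane(d,k,z)[:2] for k in c]);v=P[2]+P[3]-P[0]-P[1];w=P[1]+P[2]-P[0]-P[3]
    print(z,np.round(P.mean(0),4),"L",np.linalg.norm(v)/2,"W",np.linalg.norm(w)/2,"yaw",np.degrees(np.arctan2(v[1],v[0])))
s=snap("side")
# side: knob bar top-mid pixel
for z in (.07,.08,.09,.1): print(z,np.round(plane(s,(340+272/8,170+125/8),z),4))
```

```text
ring [array([ 0.4154, -0.2739,  0.045 ]), array([ 0.4144, -0.2739,  0.048 ])]
0.07 [ 0.4231 -0.2731] L 0.05266853114515913 W 0.013529288113539692 yaw 8.154931088423604
0.08 [ 0.4187 -0.2734] L 0.05041205811462422 W 0.012949654068565101 yaw 8.154931088423606
0.09 [ 0.4144 -0.2737] L 0.048155585084089285 W 0.012370020023590528 yaw 8.154931088423611
0.1 [ 0.4101 -0.2741] L 0.04589911205355432 W 0.011790385978615899 yaw 8.154931088423588
0.07 [ 0.4146 -0.3119  0.07  ]
0.08 [ 0.4137 -0.2907  0.08  ]
0.09 [ 0.4128 -0.2696  0.09  ]
0.1 [ 0.4119 -0.2485  0.1   ]
```

The knob axis is at (0.4147,-0.2740) and the bar top at z≈0.087. I'll move over it and check.

```bash
python3 -c "
from h import *
go((.4147,-.2743,.147))"
python3 -m handwheel '[{"xyz":[-1.95,-0.45,0],"dr":[0,0,-0.005]},{"xyz":[0,0,2.5],"dr":[0,0,0]},{"xyz":[0,0,1.5],"dr":[0,0,0]},{"xyz":[0,0,0],"dr":[0,0,0]},{"xyz":[0,0,0],"dr":[0,0,0]}]' 4
python3 - <<'E'
from h import *
d=snap("wrist","w46");crop(d,230,180,400,340,4,"w46c");go((.4147,-.2743,.147))
E
```

```text
tool delta cm [-1.93 -0.44  7.41]
time_s: 55.05
eef_pos: [0.4146, -0.2748, 0.1812]
eef_rot: [-0.072, 0.997, 0.0, -0.0]
force: [-0.8, -0.2, 0.6]
finger_gap: 0.43
tool delta cm [-0.    0.07  3.47]
```

View pics/w46c.png

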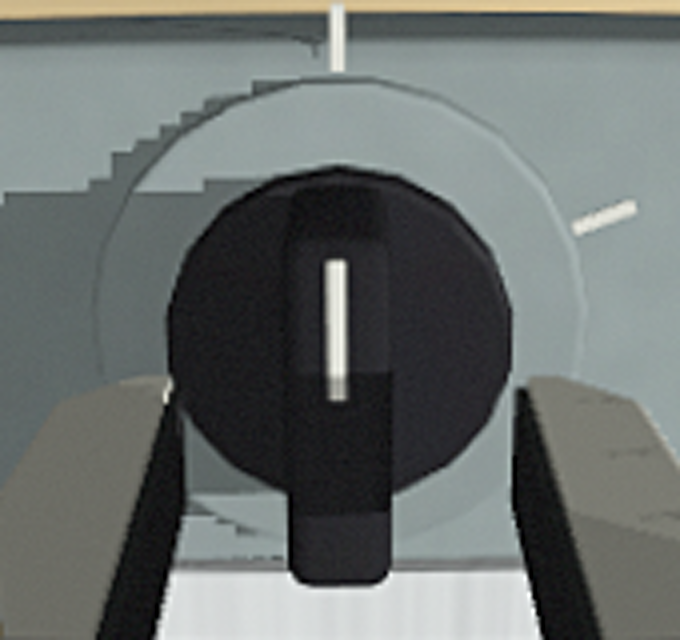

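```bash
python3 -m handwheel '[{"xyz":[0,0,1.7],"dr":[0,0,0]},{"xyz":[0,0,1.6],"dr":[0,0,0]},{"xyz":[0,0,0],"dr":[0,0,0]},{"xyz":[0,0,0],"dr":[0,0,0]}]' 4
python3 -m handwheel '[{"xyz":[0,0,0],"dr":[0,0,0]},{"xyz":[0,0,0],"dr":[0,0,0]},{"xyz":[0,0,0],"dr":[0,0,0]},{"xyz":[0,0,0],"dr":[0,0,0]},{"xyz":[0,0,0],"dr":[0,0,0]}]' 0 25
```

```text
time_s: 55.5
eef_pos: [0.4147, -0.275, 0.1481]
eef_rot: [-0.072, 0.997, 0.0, -0.0]
force: [0.5, 0.5, 0.1]
finger_gap: 0.431
time_s: 56.0
eef_pos: [0.4149, -0.2757, 0.1484]
eef_rot: [-0.072, 0.997, -0.001, 0.0]
force: [1.8, -8.2, -1.2]
finger_gap: 0.151
```

```bash
python3 -m handwheel '[{"xyz":[0,-0.1,0],"dr":[0,0,0]},{"xyz":[0,0,0],"dr":[0,0,0]},{"xyz":[0,0,0],"dr":[0,0,0]}]'
python3 -m handwheel '[{"xyz":[0,0,0],"dr":[0,0,0.08]},{"xyz":[0,0,0],"dr":[0,0,0.08]},{"xyz":[0,0,0],"dr":[0,0,0.08]},{"xyz":[0,0,0],"dr":[0,0,0.08]},{"xyz":[0,0,0],"dr":[0,0,0.08]},{"xyz":[0,0,0],"dr":[0,0,0]}]'
```

```text
time_s: 56.3
eef_pos: [0.415, -0.276, 0.1483]
eef_rot: [-0.072, 0.997, -0.0, 0.0]
force: [-1.8, -0.0, 6.4]
finger_gap: 0.15
time_s: 56.9
eef_pos: [0.415, -0.2758, 0.1483]
eef_rot: [0.129, 0.992, 0.0, 0.0]
force: [-0.7, 1.8, 6.2]
finger_gap: 0.148
```

```bash
python3 -m handwheel '[{"xyz":[0,0,0],"dr":[0,0,0.1]},{"xyz":[0,0,0],"dr":[0,0,0.1]},{"xyz":[0,0,0],"dr":[0,0,0.1]},{"xyz":[0,0,0],"dr":[0,0,0.1]},{"xyz":[0,0,0],"dr":[0,0,0.1]},{"xyz":[0,0,0],"dr":[0,0,0.1]},{"xyz":[0,0,0],"dr":[0,0,0.1]},{"xyz":[0,0,0],"dr":[0,0,0.08]},{"xyz":[0,0,0],"dr":[0,0,0]},{"xyz":[0,0,0],"dr":[0,0,0]}]'
python3 - <<'E'
from h import *
p,R,s=tool();print(np.degrees(np.arctan2(R[1,1],R[0,1])),s["wrist_torque"],s["force"]);d=snap("wrist");crop(d,230,180,400,340,4,"w47c")
E
```

```text
time_s: 57.9
eef_pos: [0.4152, -0.2755, 0.1483]
eef_rot: [0.495, 0.869, 0.001, 0.0]
force: [1.5, 6.3, 4.8]
finger_gap: 0.146
30.678043387241562 [ 0.92578866 -0.26931148 -0.11548403] [1.47374225 6.3365817  4.78830381]
```

View pics/w47c.png

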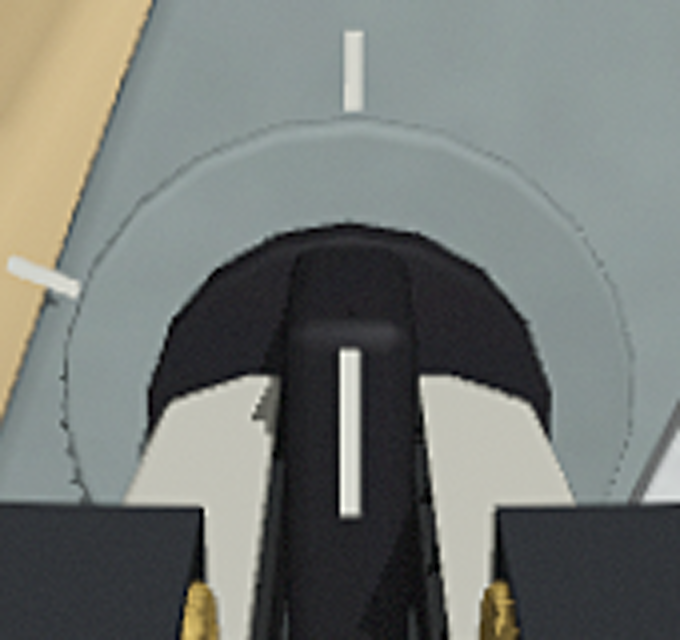

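The knob's white line now points at the ON mark. I'll add a last nudge to the stop, then release and rise.

```bash
python3 -m handwheel '[{"xyz":[0,0,0],"dr":[0,0,0.03]},{"xyz":[0,0,0],"dr":[0,0,0]},{"xyz":[0,0,0],"dr":[0,0,0]}]'
python3 -m handwheel '[{"xyz":[0,0,0],"dr":[0,0,0]},{"xyz":[0,0,0],"dr":[0,0,0]},{"xyz":[0,0,0],"dr":[0,0,0]},{"xyz":[0,0,-2],"dr":[0,0,0]},{"xyz":[0,0,-4],"dr":[0,0,0]},{"xyz":[0,0,-4],"dr":[0,0,0]},{"xyz":[0,0,0],"dr":[0,0,0]},{"xyz":[0,0,0],"dr":[0,0,0]}]' 4
python3 - <<'E'
from h import *
d=snap("wrist");crop(d,230,150,430,340,4,"w48c");s=snap("side","s48")
E
```

```text
time_s: 58.25
eef_pos: [0.4152, -0.2755, 0.1484]
eef_rot: [0.508, 0.862, 0.001, 0.0]
force: [1.4, 6.5, 4.7]
finger_gap: 0.149
time_s: 59.05
eef_pos: [0.4149, -0.276, 0.2484]
eef_rot: [0.508, 0.861, -0.0, 0.001]
force: [0.9, 0.0, -0.1]
finger_gap: 0.43
```

View pics/w48c.png

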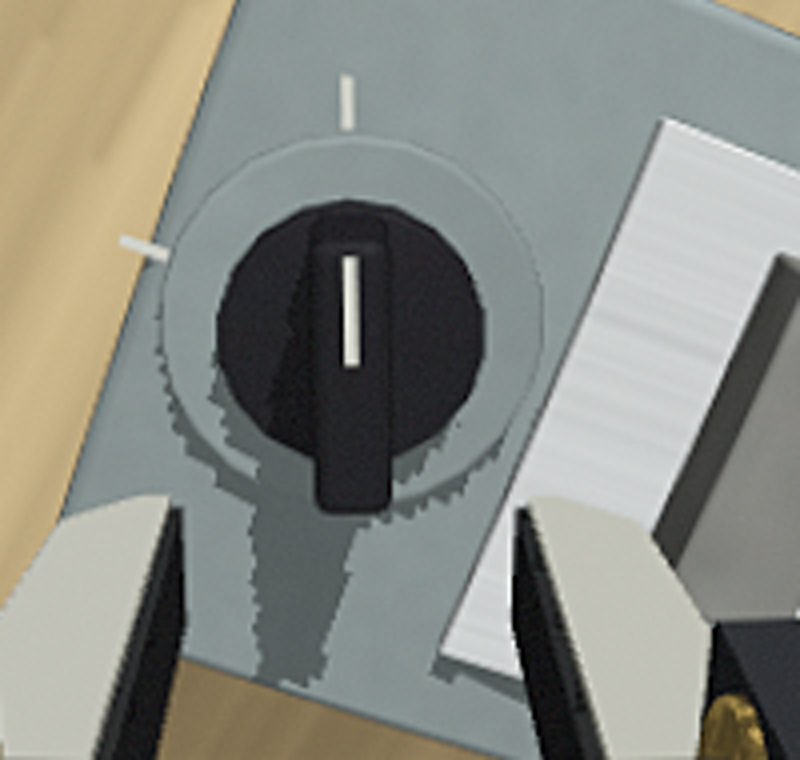

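View pics/s48.png

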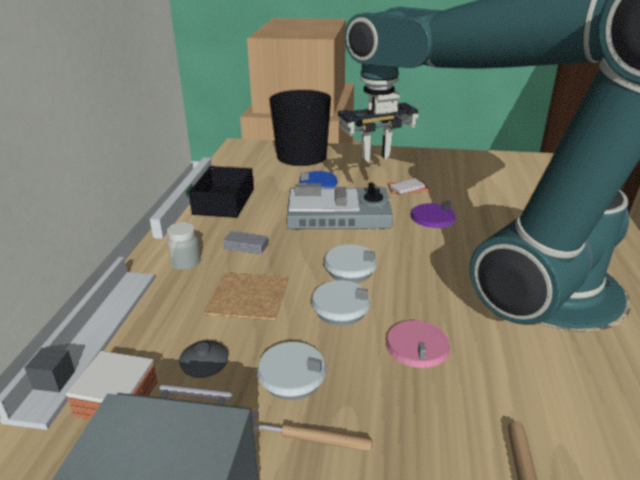

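The knob stays at ON. As a last check I'll compare lids and dishes in the top and side views.

Run:
```python
from cen import *
t=snap("top","t49")
ref={"A":(.5123,.3341),"B":(.4526,.1438),"C":(.4476,-.0026)}
for u,v,ax,an,c in lids(t,None):
    if 150<u<350 and 220<v<320:
        P=plane(t,(u,v),.026);print("top lid",np.round((u,v),1),np.round(ax,1),np.round(P[:2],4))
crop(t,120,140,520,400,2,"t49c")
d=snap("side")
for n,uv,wu,wv in [("A",(291,366),24,40),("B",(341,300),22,34),("C",(351,262),20,22)]:
    print(n,end=" ");centre(d,uv,wu,wv)
```

```text
top lid [321.3 272.3] [48.4 49.3] [ 0.4479 -0.0021]
top lid [260.3 269.2] [47.4 48.9] [0.4524 0.1447]
top lid [177.1 241.9] [45.8 48.9] [0.5145 0.3486]
A n 40 dish [0.5132 0.3463] 0.66 lid [0.5225 0.3514] 7.61 lid-dish mm [9.3 5.1]
B n 43 dish [0.4517 0.144 ] 0.76 lid [0.4506 0.1466] 1.58 lid-dish mm [-1.1  2.6]
C n 16 dish [ 0.4469 -0.0017] 0.84 lid [ 0.445  -0.0014] 1.55 lid-dish mm [-1.9  0.3]
```

View pics/t49c.png

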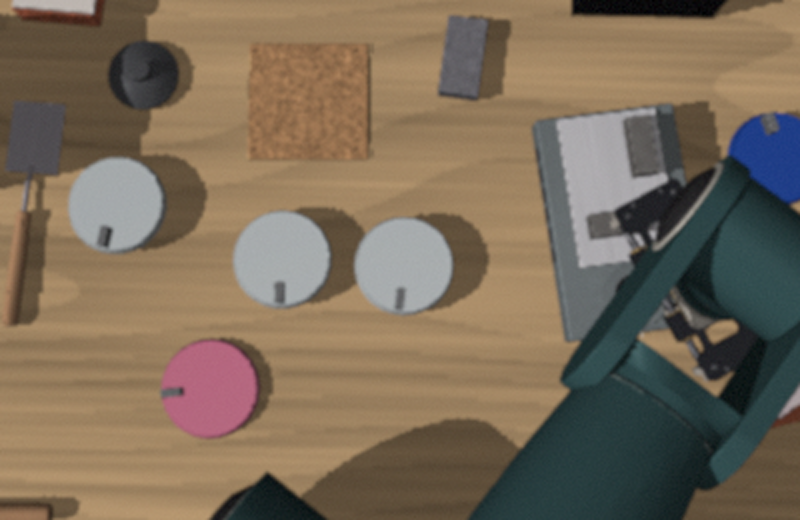

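```bash
python3 -c "
from rig import r
print(r.get_state()['time_s']);print(r.sign_off())"
```

```text
59.25
the job is handed in; nothing more can be done
None
```

I went round A, B and C in order and tipped each lid up by its fin about 17–20 mm, with the far edge still on the dish. There were bars in dishes A and C. Both now lie flat on the drying plate, all three lids are back on their dishes, and the knob is turned clockwise to the ON mark. I handed the job in at 59 s.

**Last checks:**
- **Bars:** both lie flat within the plate's edges in the top, side and wrist views.
- **Knob:** its line stayed on the ON mark after I let go.
- **Lids B and C:** level and seated. Lid C met about 20 N of force in its last millimetre, but looked level once released. The top view puts both within about 1 mm of centre; the less precise side-view fit says up to 3 mm.
- **Lid A:** dish A was knocked about 13 mm aside, with its lid on, while I was at B. The lid is still level, and I estimate it about 2 mm off centre (range 1–3.5 mm), inside the 3–4 mm play, so I left it. The side-view circle fit for this lid failed, so that figure comes from the top view, the dish outline and how much of the dish shows below the lid.
- **Dish B:** I could not see under its tipped lid, so I carried the lid towards the mat to look, found the dish empty, and put it back.

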